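Cap a filter cartridge in a bar clamp

ROBOT

A 6-joint arm with a two-finger parallel gripper is mounted at the origin on the work surface. World frame = base frame: x ahead of the robot, y to its left, z up, the work surface at z = 0. Lengths are in m, angles in rad, forces in N, time in s.
With the tool pointing down it reaches from about 0.25 to 0.725 m from the base axis. Payload 4 kg.
Tool frame: the origin (TCP) lies between the finger pads; the fingertips stand 8 mm ahead of it and the grasp point (between the pads) lies 11 mm behind it; z points along the fingers, y is the direction in which the jaws open and shut (so a half turn about z gives the same grasp; the last joint's range is limited). The gripper opens to 85 mm and grips with 20 to 120 N. Pads are 22 mm wide; open, the fingers measure 114 mm over their backs; the gripper's body (76 mm by 85 mm) begins 54 mm behind the grasp point. The pads swing forward as they close: fully open they stand 13 mm farther back than shut.
Start: joints at [1.153, 0.241, 0.005, 1.335, 0, 1.571], TCP at [0.203, 0.457, 0.239] pointing down, gripper open.
Joint ranges: [-2.72, 2.72], [-1.05, 1.87], [-1.09, 1.28], [-1.99, 2.15], [-1.42, 1.44], [-3.14, 3.14]. Speed limits (rad/s): [2.79, 2.79, 3.14, 3.14, 3.14, 3.14].

INTERFACE

Orientations are given as a unit quaternion [x, y, z, w].
In Python, from workcell import * gives the robot as it stands.
- The arm moves only by the tool send_rows, never from a script. Its argument "increments" is a list that holds one entry, the list of rows, each a list of 6 numbers: the shift along the tool's x, y, z in units of 50 mm (1.0 is 50 mm), then the turn, a rotation vector about the tool's x, y, z in units of 10 degrees (1.0 is 10 degrees). In form: [[[x, y, z, ax, ay, az], ...]]. A call has 1 to 8 rows; each row shifts and turns the commanded pose from where the row before left it, along the tool's axes as they then stand; what a row does not reach is not made up. A row lasts 1/8 s, in which the tool goes at most 62.5 mm and 10.7 degrees, less where a joint would pass 70% of its speed; a pose out of reach is approached as far as the arm can. A call with a number of a shift or a turn outside -1 to 1 is refused whole. A call with a gripper value outside its range is refused whole. "grip" is the closure, from 0 (fully open) to 1 (shut), set as the call begins (left out, the last holds). The fingers move at their own pace and stop on an object; the grip force is fixed at half the most. Time passes only in rows, so rows that do not move let the fingers close. It gives the time, the measured TCP pose, the force and the opening at its end, in the units of the state.
- get_obs(): the state, without advancing time (a new reading comes with each control period).
- camera(name): name is "scene" or "top"; returns a dict with "color" (480x640x3 uint8, red, green, blue), "z_map" (480x640 float32, m along the optical axis (not along the pixel's ray), 0 where there is no reading), "intrinsics" (3x3 intrinsics, pixels), "pose" (4x4, takes a point from camera to world coordinates). Camera axes: x right, y down, z forward; pixel columns grow to the right and rows downward; lengths in m; the calibration is good to about 2 mm. A picture is of the moment at which its call begins.
- job_done(): hands the job in, once; it reports no verdict.
The state is a dict: "clock": time; "joint_pos": joint angles; "joint_vel": joint speeds; "tau": joint torques, N m; "eef_pos": TCP position; "tool_rot": TCP orientation; "ft_force": force on the tool from outside, world axes, zero at the start; "ft_torque": the same for the moment, N m; "grip_width": finger opening in m.
Only numpy, scipy, OpenCV 4.12 (cv2) and the standard library are available. Lean on these libraries where they do the work, as an engineer would, in place of code of your own. Each camera call takes 0.05 s, during which the arm holds its last target.

TASK

Close the filter cartridge lying in the bench clamp: pump the clamp's trigger until the jaw has pushed the steel cap fully home, and give it one firm squeeze with the trigger for about a second, firm but not so hard that the cartridge is crushed. Then press the release lever and, keeping it down, slide the carriage all the way back to its rear stop and let go. Do not force the clamp, and leave the bottle, beaker and wrench where they are.

Things in the scene. Friction and masses are not known exactly. Their poses are not given: they have to be found in the camera images.
- press: Bar clamp fixed to the bench: grey base plate 320 x 100 x 12 mm, toothed steel bar along its middle (58 mm above the bench, 5 mm pitch), fixed upright jaw at the +x end, 115 mm high. Origin: on the bench under the bar; +x is the direction in which the carriage closes, z up. Its place and turn differ each time.
- cartridge: White plastic filter cartridge, 28 mm diameter (rim 33 mm), lying along the press's x axis, held fast in the fixed jaw. Origin: centre of its open mouth, 85 mm above the bench, 48 to 60 mm along the press's x (cartridges differ in length); +x points away from the carriage. It cracks if the jaw squeezes the cap with over 52 N.
- cap_out (a joint): How far the steel cap (30 mm disc, 8 mm thick, on a plug) stands out of the cartridge mouth, m; 0 = fully home, flush on the rim; 7 to 14 mm at the start. It slides in stiffly (about 10 N) and stays where it is pushed.
- cap: The steel cap. Origin: centre of the side of its disc that meets the cartridge rim; its pushed face is 8 mm nearer to the carriage (-x).
- jaw_face: Jaw plate of the carriage that pushes the cap, 34 wide x 30 high mm. Origin: centre of its pushing face. A hidden stiff spring behind it gives 50 N per mm, so the squeeze is felt through the trigger. The seal needs a squeeze between 25 and 52 N.
- carriage (a joint): Travel of the carriage (grey housing 92 x 53 mm, top 108 mm above the bench; carries jaw, trigger, release lever) along the press's +x, m; 0 = rear stop. Drag 3 N; a ratchet lets it go forward but not back unless the release lever is held down. The jaw's pushing face is at x = -30 mm + this value in the press's frame.
- trigger (a joint): Angle of the pump trigger, rad; 0 = up (sprung), 0.36 = down on its stop. A full stroke lowers the pad 34 mm and moves the carriage on about 10 to 12 mm, less up to 5 mm of play; whole 5 mm teeth are kept when it is let up. Its hinge is 30 mm behind the carriage's middle, 85 mm above the bench.
- trigger_top (a point): Middle of the top of the trigger's pad, at the rear (-x) end of the carriage, about 108 mm above the bench when up. Press it straight down; it rides forward with the carriage as it is pumped.
- trigger_pad: Polished steel pad of the trigger, 40 long x 36 wide x 8 mm, 95 mm behind the hinge; origin at its centre. Its spring takes 1 N (up) to 3 N (down); beyond that each newton on the pad gives about 2.8 N at the jaw: 5 to 9 N pushes the cap in, 11 N is about a 27 N squeeze, 15 N about 38 N, over 18 N may be too much. The trigger also goes hard on its stop at the bottom, which is no squeeze.
- release (a joint): Angle of the release lever, rad; 0 = up (spring returned), 0.3 = fully pressed. The ratchet is free above about 0.2.
- release_top (a point): Middle of the top of the release lever's black paddle (36 x 36 mm), above the jaw at the carriage's front (+x) end, about 118 mm above the bench when up; a lip 7 mm high runs across its rear (-x) edge, 18 mm from this point. 8 to 12 N presses it fully, a little more under a tight clamp, 11 mm down here; keep it down, drag or push back on the lip, and the carriage slides.
- bottle: Bystander: amber bottle, 66 mm diameter, 120 mm high, origin under its middle.
- beaker: Bystander: glass beaker, 60 mm diameter, 75 mm high, origin under its middle.
- wrench: Bystander: steel wrench 150 mm long, lying flat.

How it is judged:
On the way, in this order (a step that is already met when the one before it is completed fails the run):
1. the cap is home (within 1.5 mm) and squeezed by the jaw with at least 25 N while the fingers press the trigger (value of joint cap_out below 0.0015 m and contact force between jaw_face and cap above 25 N and contact force between the fingers and trigger_pad above 4 N), for 0.3 s.
2. the carriage is back at its rear stop (value of joint carriage below 0.004 m), for 0.2 s.
At the end, for the whole second after the job is handed in: The cap is home within 1.5 mm, the carriage is within 4 mm of its rear stop, trigger and release lever are up again (within 0.05 rad), and the bystanders are at rest (value of joint cap_out below 0.0015 m and value of joint carriage below 0.004 m and value of joint each of trigger, release below 0.05 rad and linear speed of each of bottle, beaker, wrench below 0.02 m/s); the robot touches nothing.
It fails at once if the jaw squeezes the cap with more than 52 N (contact force between jaw_face and cap above 52 N).
It fails at once if the robot pushes on the clamp with more than 45 N (contact force between any of the fingers, the arm and press above 45 N).
It fails at once if a bystander is moved more than 25 mm (distance of any of bottle, beaker, wrench from where it was at the start of the episode above 0.025 m).
It fails at once if the bottle or beaker is tipped (angle between any of bottle, beaker's own z axis and vertical above 0.5 rad).
It also fails if it takes over 64 s, if anything falls off the work surface, if the arm or the gripper's body presses on something with over 40 N, if the wrist force passes 120 N, or if a joint passes its speed limit or range.

## Working session

There is one attempt and no reset: what is moved stays moved. The work goes in short steps, Python scripts to look and compute and a tool call to move; the robot and the scene stay as the last step left them, time stands still between calls to the robot, and variables do not carry over. Pictures are saved under pics/ and viewed, and the job is handed in when it is done.

Besides the shell and the picture viewer there is one more tool, called as name(argument=value, ...), one argument or row to a line, values as JSON. send_rows: Moves the arm, as the interface text tells. Its arguments: {"type":"object","properties":{"increments":{"type":"array"},"grip":{"type":"number"}},"required":["increments"]}

```bash
mkdir -p pics; ls; python3 - <<'E'
from workcell import *
import cv2, numpy as np, pickle
o=get_obs()
for k,v in o.items(): print(k,np.round(v,4))
for n in ("scene","top"):
    c=camera(n); cv2.imwrite(f"pics/{n}0.png",c["color"][:,:,::-1]); pickle.dump(c,open(f"{n}0.pkl","wb"))
    print(n,c["intrinsics"].tolist(),np.round(c["pose"],4).tolist())
E
```

```text
pics
clock 0.0
joint_pos [1.153  0.2414 0.0037 1.3352 0.     1.5708]
joint_vel [ 0.0001 -0.0015 -0.0003 -0.0002 -0.0015 -0.0002]
tau [-1.20000e-03 -3.72310e+01  2.52411e+01  1.69000e-02 -0.00000e+00
  0.00000e+00]
eef_pos [0.2026 0.4564 0.2384]
tool_rot [ 2.074e-01  9.783e-01 -1.000e-03 -2.000e-04]
ft_force [ 0.7127 -0.4605 -0.7894]
ft_torque [ 0.024  -0.0218  0.0991]
grip_width 0.0852
scene [[438.9274708453939, 0.0, 313.0886164408923], [0.0, 438.9274708453939, 242.8932378113644], [0.0, 0.0, 1.0]] [[-0.8271, 0.2802, -0.4872, 0.9454], [0.5617, 0.4413, -0.6999, 0.577], [0.0189, -0.8525, -0.5224, 0.473], [0.0, 0.0, 0.0, 1.0]]
top [[466.90058293461743, 0.0, 321.3539165724985], [0.0, 466.90058293461743, 240.06783912269938], [0.0, 0.0, 1.0]] [[0.0262, -0.9866, 0.1612, 0.4548], [-0.9996, -0.0242, 0.0144, 0.036], [-0.0103, -0.1616, -0.9868, 0.8773], [0.0, 0.0, 0.0, 1.0]]
```

View pics/scene0.png

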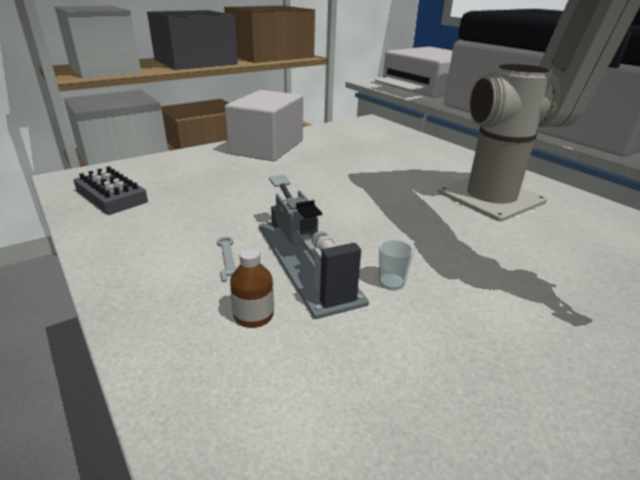

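View pics/top0.png

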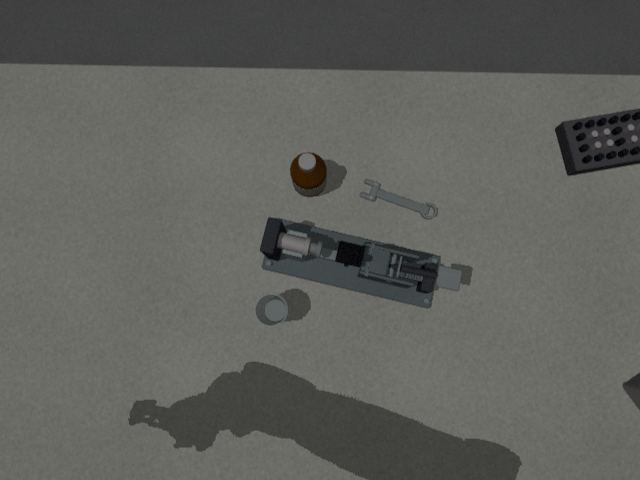

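The scene view shows the trigger pad at about (279,181), the black release paddle at (311,208), the fixed jaw at (340,275) and the bottle and beaker either side. In the top view the pad is at (450,278), the paddle at (350,252), the jaw at (273,238) and the base corners run from (263,268) to (440,255).

```bash
cat > h.py <<'E'
import numpy as np,cv2,pickle
def load(n): return pickle.load(open(n+".pkl","rb"))
def pts(c):
    K=c["intrinsics"];z=c["z_map"];v,u=np.mgrid[:480,:640]
    p=np.stack([(u-K[0,2])/K[0,0]*z,(v-K[1,2])/K[1,1]*z,z],-1)
    return p@c["pose"][:3,:3].T+c["pose"][:3,3]
def ray(c,uv,h):
    K=c["intrinsics"];d=c["pose"][:3,:3]@np.array([(uv[0]-K[0,2])/K[0,0],(uv[1]-K[1,2])/K[1,1],1]);o=c["pose"][:3,3]
    return o+d*(h-o[2])/d[2]
def proj(c,P):
    q=np.linalg.inv(c["pose"])@np.r_[P,1];K=c["intrinsics"];return (K@(q[:3]/q[2]))[:2]
E
python3 - <<'E'
from h import *
c=load("top0");P=pts(c)
im=c["color"][:,:,::-1]
cv2.imwrite("pics/topz.png",cv2.resize(im[200:330,240:480],None,fx=3.3,fy=3.3,interpolation=cv2.INTER_CUBIC))
s=load("scene0")
cv2.imwrite("pics/scz.png",cv2.resize(s["color"][150:330,210:420,::-1],None,fx=3.3,fy=3.3,interpolation=cv2.INTER_CUBIC))
for uv in [(450,278),(455,272),(350,252),(345,256),(273,238),(376,260),(300,280),(293,240),(427,275),(307,160),(275,312)]:
    print(uv,np.round(P[uv[1],uv[0]],4))
Q=pts(s)
for uv in [(279,181),(311,208),(308,214),(340,250)]: print('s',uv,np.round(Q[uv[1],uv[0]],4))
# base plate
m=(abs(P[...,2]-.012)<.005); m[:210]=0;m[320:]=0;m[:,:250]=0;m[:,450:]=0
mm=m.astype(np.uint8); n,l,st,_=cv2.connectedComponentsWithStats(mm)
print(st[1:][st[1:,4]>50])
E
```

```text
(450, 278) [ 0.5225 -0.1654  0.1092]
(455, 272) [ 0.5326 -0.1738  0.1092]
(350, 252) [ 5.601e-01 -3.000e-04  1.190e-01]
(345, 256) [0.5536 0.0076 0.1168]
(273, 238) [0.5808 0.1273 0.1156]
(376, 260) [ 0.5493 -0.0441  0.1081]
(300, 280) [5.212e-01 8.690e-02 5.000e-04]
(293, 240) [0.581  0.0953 0.0988]
(427, 275) [ 0.5272 -0.1295  0.1012]
(307, 160) [0.715  0.0749 0.1205]
(275, 312) [0.4606 0.1308 0.0053]
s (279, 181) [ 0.528  -0.1502  0.1088]
s (311, 208) [0.5506 0.0009 0.1179]
s (308, 214) [0.5675 0.0168 0.1177]
s (340, 250) [0.5889 0.137  0.1154]
[[ 278  219  162   53 1411]
 [ 262  254  174   55 3068]]
```

```bash
ls pics
```

```text
scene0.png
scz.png
top0.png
topz.png
```

View pics/topz.png

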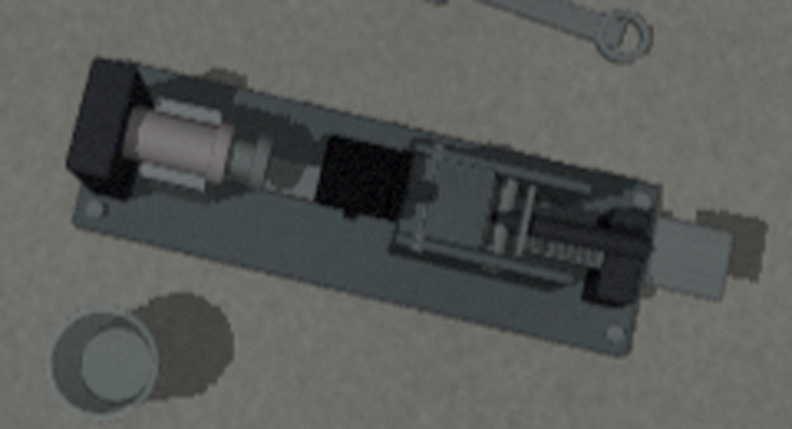

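View pics/scz.png

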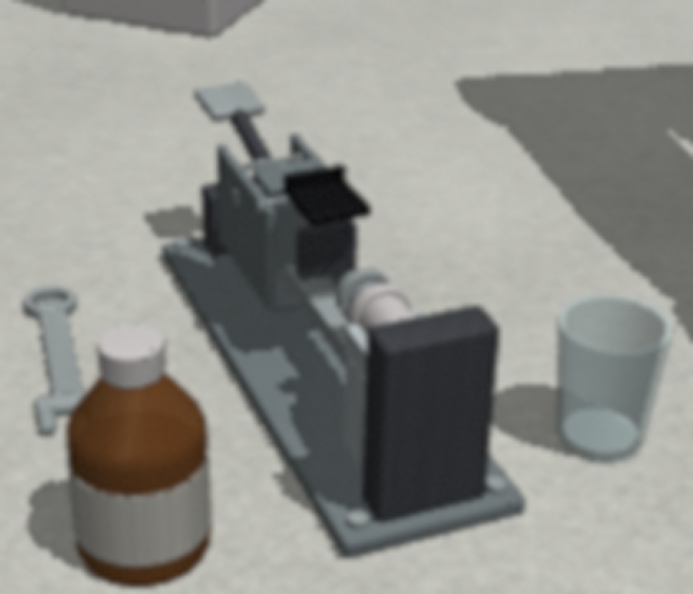

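```bash
python3 - <<'E'
from h import *
for n in("top0","scene0"):
    c=load(n);P=pts(c);x,y,z=P[...,0],P[...,1],P[...,2]
    reg=(x>.45)&(x<.65)&(y>-.2)&(y<.17)
    pad=reg&(y<-.14)&(y>-.195)&(z>.102)&(z<.114)
    pd=reg&(abs(y-.003)<.035)&(z>.112)&(z<.13)&(c["color"].max(-1)<60)
    jaw=reg&(y>.1)&(z>.111)&(z<.119)
    for nm,m in(("pad",pad),("paddle",pd),("jaw",jaw)):
        q=P[m]; r=cv2.minAreaRect((q[:,:2]*1000).astype(np.float32))
        print(n,nm,m.sum(),q.mean(0).round(4),q[:,2].min().round(4),q[:,2].max().round(4),r)
c=load("top0");P=pts(c)
m=((abs(P[...,2]-.012)<.004)&(P[...,0]>.45)&(P[...,0]<.65)&(P[...,1]>-.2)&(P[...,1]<.17)).astype(np.uint8)
m=cv2.morphologyEx(m,cv2.MORPH_OPEN,np.ones((3,3)))
r=cv2.minAreaRect((P[m>0][:,:2]*1000).astype(np.float32));print("base",r)
E
```

```text
top0 pad 549 [ 0.5224 -0.1625  0.1076] 0.102 0.112 ((523.1109008789062, -161.4769744873047), (44.92604446411133, 35.97355270385742), 77.91134643554688)
top0 paddle 606 [ 0.5566 -0.0018  0.1187] 0.1132 0.1278 ((556.0677490234375, -5.897993087768555), (54.71175765991211, 36.08464431762695), 77.5290298461914)
top0 jaw 507 [0.5848 0.1318 0.1148] 0.1113 0.1188 ((585.2440185546875, 132.27658081054688), (24.347497940063477, 59.837947845458984), 77.13743591308594)
scene0 pad 173 [ 0.5228 -0.1584  0.1073] 0.1023 0.11 ((520.4253540039062, -161.5713653564453), (43.88605499267578, 35.84852981567383), 79.23480224609375)
scene0 paddle 285 [0.5585 0.0015 0.1186] 0.1127 0.125 ((557.6495971679688, 1.6857109069824219), (42.54343032836914, 32.40367889404297), 76.99884033203125)
scene0 jaw 377 [0.5853 0.1356 0.1145] 0.111 0.117 ((583.4915771484375, 132.9442901611328), (26.325471878051758, 58.94595718383789), 77.53770446777344)
base ((555.8421630859375, -6.901611328125), (319.27496337890625, 100.42897033691406), 77.96765899658203)
```

send_rows(
  increments=[
    [[0,0,0,0,0,0.98],[0,0,0,0,0,0.98],[0,0,0,0,0,0.98],[0,0,0,0,0,0.98],[0,0,0,0,0,0.98],[0,0,0,0,0,0.97],[0,0,0,0,0,0.97],[0,0,0,0,0,0.97]],
  ],
  grip=1,
)

```text
clock: 1.1
eef_pos: [0.2027, 0.4566, 0.2388]
tool_rot: [0.779, 0.627, -0.001, 0.0]
ft_force: [0.3, 0.1, -0.2]
grip_width: 0.0002
```

```bash
cat > st.py <<'E'
from workcell import *
import numpy as np
from scipy.spatial.transform import Rotation as R
a=np.radians(77.8); ex=np.array([np.cos(a),np.sin(a),0]); ey=np.array([-ex[1],ex[0],0])
O=np.array([.5558,-.0069,0])
o=get_obs(); r=R.from_quat(o["tool_rot"]); p=np.array(o["eef_pos"])
tip=p+r.as_matrix()[:,2]*.008
print("t",o["clock"],"tip",tip.round(4),"press",[round(float((tip-O)@e)*1000,1) for e in(ex,ey)],"F",np.round(o["ft_force"],2),"w",round(o["grip_width"],4))
print("toolx ang",np.degrees(np.arctan2(*r.as_matrix()[:2,0][::-1])).round(2),"z",r.as_matrix()[:,2].round(3),"q",np.round(o["joint_pos"],2))
def go(t):
    d=r.as_matrix().T@(np.array(t)-tip); print("units",(d/.05).round(3))
E
python3 - <<'E'
from st import *
go([.5225,-.162,.125])
E
```

```text
t 1.1 tip [0.2027 0.4566 0.2308] press [378.5, 443.1] F [ 0.32  0.14 -0.16] w 0.0002
toolx ang 77.64 z [-0.001 -0.001 -1.   ] q [1.15 0.24 0.   1.34 0.   2.94]
units [-10.714   8.896   2.126]
```

send_rows(
  increments=[
    [[-0.8,0.66,0,0,0,0],[-0.8,0.66,0,0,0,0],[-0.8,0.66,0,0,0,0],[-0.8,0.66,0,0,0,0],[-0.8,0.66,0,0,0,0],[-0.8,0.66,0,0,0,0],[-0.8,0.66,0,0,0,0],[-0.8,0.66,0,0,0,0]],
  ],
)

```text
clock: 2.1
eef_pos: [0.3946, 0.0873, 0.2391]
tool_rot: [0.777, 0.629, -0.0, -0.0]
ft_force: [1.6, 0.5, -0.7]
grip_width: 0.0001
```

send_rows(
  increments=[
    [[-0.72,0.6,0,0,0,0],[-0.72,0.6,0,0,0,0],[-0.72,0.6,0,0,0,0],[-0.72,0.6,0,0,0,0],[-0.72,0.6,0.4,0,0,0],[-0.71,0.61,0.5,0,0,0],[0,0,0.5,0,0,0],[0,0,0.5,0,0,0]],
  ],
)

```text
clock: 3.1
eef_pos: [0.5255, -0.1602, 0.1426]
tool_rot: [0.778, 0.628, -0.0, -0.001]
ft_force: [-0.2, 0.4, -0.0]
grip_width: 0.0001
```

```bash
python3 - <<'E'
from st import *
import cv2,pickle
go([.5225,-.162,.115])
c=camera("top");pickle.dump(c,open("top1.pkl","wb"));s=camera("scene");pickle.dump(s,open("scene1.pkl","wb"))
A=cv2.resize(c["color"][200:330,240:480,::-1],(792,430));cv2.imwrite("pics/t1.png",A)
cv2.imwrite("pics/s1.png",cv2.resize(s["color"][90:300,190:420,::-1],None,fx=2.8,fy=2.8))
E
```

```text
t 3.1 tip [ 0.5255 -0.1602  0.1346] press [-156.2, -2.8] F [-0.2   0.37 -0.04] w 0.0001
toolx ang 77.87 z [-0.002  0.001 -1.   ] q [-0.3   0.4  -0.03  1.14  0.    1.49]
units [-0.048 -0.051  0.391]
```

View pics/s1.png

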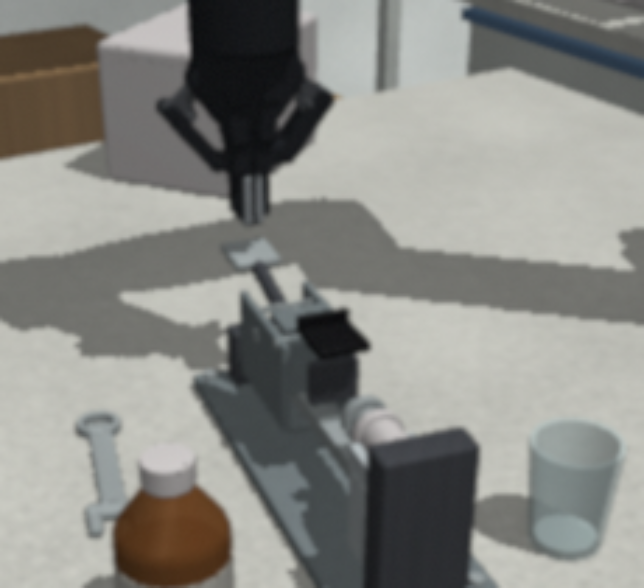

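View pics/t1.png

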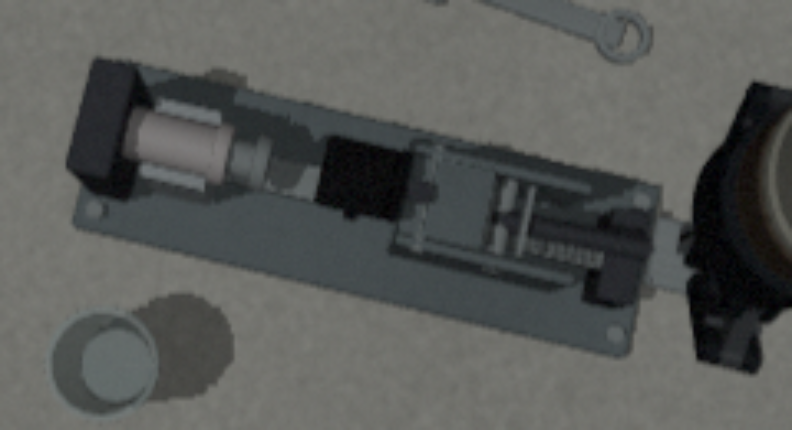

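send_rows(
  increments=[
    [[-0.04,-0.05,0.1,0,0,0],[0,0,0.2,0,0,0],[0,0,0.1,0,0,0],[0,0,0.06,0,0,0],[0,0,0.06,0,0,0],[0,0,0.06,0,0,0],[0,0,0,0,0,0]],
  ],
)

```text
clock: 4.08
eef_pos: [0.523, -0.1609, 0.1152]
tool_rot: [0.777, 0.629, -0.0, -0.0]
ft_force: [-0.3, -0.1, 1.3]
grip_width: 0.0
```

```bash
python3 - <<'E'
from h import *
c=load("top1");s=load("scene1");P=pts(c)
a=np.radians(77.8);ex=np.array([np.cos(a),np.sin(a),0]);ey=np.array([-ex[1],ex[0],0]);O=np.array([.5558,-.0069,0])
Q=P-O;X=Q@ex*1000;Y=Q@ey*1000;Z=P[...,2]*1000
# profile along press x at centre line
for x in range(-180,150,4):
    m=(abs(X-x)<2.5)&(abs(Y)<9)
    if m.sum(): print(x,int(Z[m].max()),end='; ')
E
```

```text
-180 3; -176 1; -172 2; -168 0; -164 580; -160 583; -156 583; -152 583; -148 583; -144 583; -140 583; -136 583; -132 583; -128 594; -124 594; -120 595; -116 595; -112 594; -108 577; -104 100; -100 99; -96 99; -92 98; -88 98; -84 96; -80 102; -76 102; -72 94; -68 94; -64 91; -60 106; -56 111; -52 111; -48 111; -44 110; -40 110; -36 111; -32 110; -28 118; -24 118; -20 119; -16 123; -12 127; -8 127; -4 122; 0 122; 4 121; 8 120; 12 119; 16 120; 20 120; 24 120; 28 120; 32 56; 36 57; 40 57; 44 55; 48 57; 52 57; 56 101; 60 103; 64 99; 68 96; 72 96; 76 103; 80 103; 84 103; 88 100; 92 101; 96 101; 100 101; 104 101; 108 102; 112 100; 116 100; 120 100; 124 100; 128 112; 132 117; 136 116; 140 119; 144 118; 148 118;
```

send_rows(
  increments=[
    [[0,0,0.08,0,0,0],[0.01,0,0.08,0,0,0],[0.02,0,0.08,0,0,0],[0.03,0,0.08,0,0,0],[0.03,0,0.08,0,0,0],[0.03,0,0.08,0,0,0],[0.03,0,0.08,0,0,0],[0,0,0,0,0,0]],
  ],
)

```text
clock: 5.08
eef_pos: [0.5247, -0.1532, 0.087]
tool_rot: [0.777, 0.629, 0.0, -0.0]
ft_force: [0.2, -1.0, 1.5]
grip_width: 0.0002
```

```bash
python3 -c "from st import *"
```

```text
t 5.075 tip [ 0.5247 -0.1532  0.079 ] press [-149.6, -0.5] F [ 0.19 -0.98  1.5 ] w 0.0002
toolx ang 77.98 z [-0.  0. -1.] q [-0.28  0.44 -0.12  1.01  0.    1.5 ]
```

send_rows(
  increments=[
    [[0.02,0,0.03,0,0,0],[0.02,0,0.03,0,0,0],[0,0,0,0,0,0]],
  ],
)

```text
clock: 5.45
eef_pos: [0.525, -0.1522, 0.0851]
tool_rot: [0.777, 0.629, -0.0, 0.001]
ft_force: [-1.7, -3.6, 6.5]
grip_width: -0.0002
```

```bash
python3 - <<'E'
from st import *
import cv2,pickle
c=camera("top");pickle.dump(c,open("top2.pkl","wb"));s=camera("scene");pickle.dump(s,open("scene2.pkl","wb"))
A=cv2.resize(c["color"][200:330,240:480,::-1],(792,430));cv2.imwrite("pics/t2.png",A)
cv2.imwrite("pics/s2.png",cv2.resize(s["color"][90:300,190:420,::-1],None,fx=2.8,fy=2.8))
E
```

```text
t 5.45 tip [ 0.525  -0.1522  0.0771] press [-148.6, -0.6] F [-1.69 -3.65  6.53] w -0.0002
toolx ang 77.94 z [ 0.    -0.002 -1.   ] q [-0.28  0.44 -0.12  1.   -0.    1.5 ]
```

View pics/s2.png

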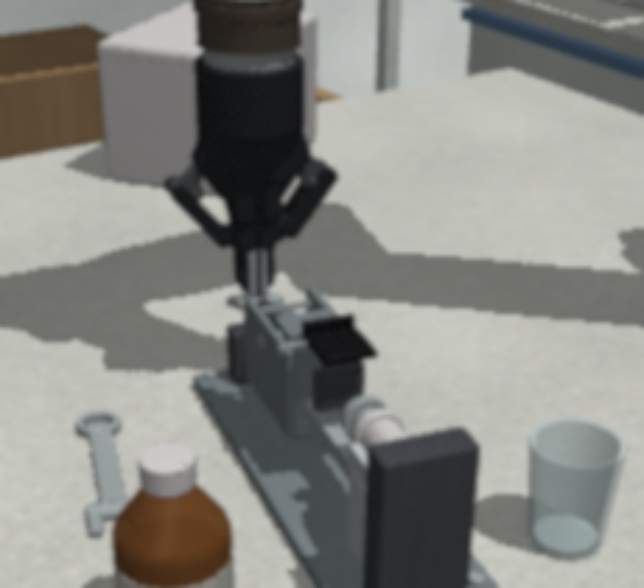

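View pics/t2.png

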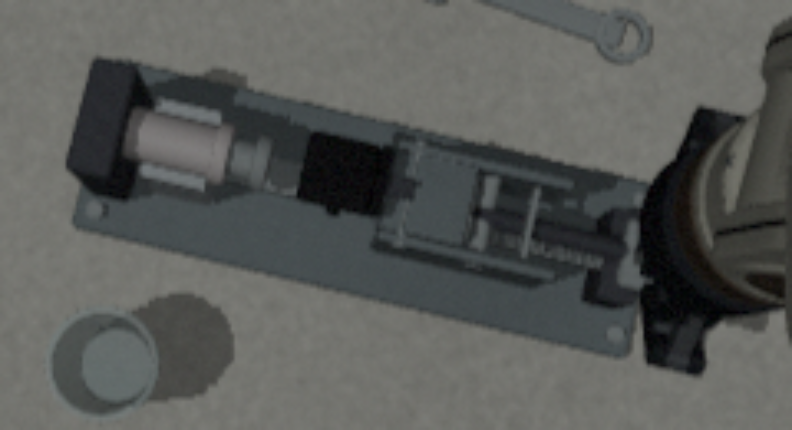

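send_rows(
  increments=[
    [[0,0,-0.1,0,0,0],[-0.02,0,-0.2,0,0,0],[-0.02,0,-0.2,0,0,0],[0,0,-0.2,0,0,0],[0,0,-0.06,0,0,0],[0,0,0,0,0,0]],
  ],
)

```text
clock: 6.3
eef_pos: [0.5246, -0.1535, 0.1224]
tool_rot: [0.777, 0.629, 0.0, 0.0]
ft_force: [0.4, 0.2, 0.6]
grip_width: 0.0001
```

```bash
cat > prof.py <<'E'
from st import *
from h import *
import sys
n=sys.argv[1]
c=camera("top");pickle.dump(c,open(n+"t.pkl","wb"));s=camera("scene");pickle.dump(s,open(n+"s.pkl","wb"))
cv2.imwrite(f"pics/{n}t.png",cv2.resize(c["color"][210:300,250:480,::-1],None,fx=3.4,fy=3.4,interpolation=cv2.INTER_CUBIC))
cv2.imwrite(f"pics/{n}s.png",cv2.resize(s["color"][150:280,250:400,::-1],None,fx=4.5,fy=4.5,interpolation=cv2.INTER_CUBIC))
P=pts(c);Q=P-O;X=Q@ex*1000;Y=Q@ey*1000;Z=P[...,2]*1000
m=(abs(Y)<14)&(Z>112)&(Z<130)&(X>-30)&(X<70)&(c["color"].max(-1)<60)
print("paddle x range",np.percentile(X[m],[1,99]).round(1),"lat",np.percentile(Y[m],[2,98]).round(1))
m=(abs(Y)<8)&(Z>90)&(Z<110)&(X>35)&(X<66); print("cap face x",X[m].min().round(1) if m.any() else None)
m=(abs(Y)<18)&(Z>60)&(Z<115)&(X<-115)&(X>-190)&(c["color"].max(-1)>80)
if m.any(): print("pad",np.percentile(X[m],[2,98]).round(1),np.percentile(Z[m],[5,95]).round(1))
E
python3 prof.py a
```

```text
t 6.3 tip [ 0.5246 -0.1535  0.1144] press [-149.9, -0.5] F [0.44 0.2  0.64] w 0.0001
toolx ang 77.96 z [ 0.  0. -1.] q [-0.28  0.41 -0.07  1.09  0.    1.5 ]
paddle x range [-17.   37.2] lat [-13.4  13.3]
cap face x 55.7
pad [-148.3 -132.1] [105.4 109.5]
```

View pics/as.png

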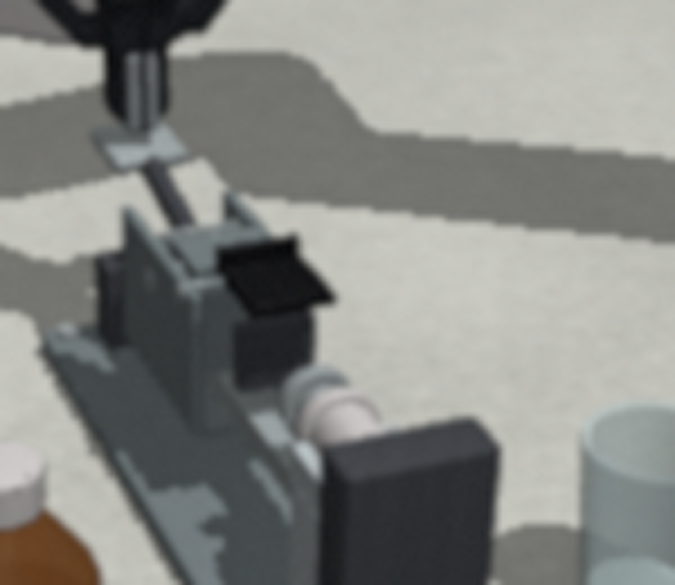

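send_rows(
  increments=[
    [[-0.02,0,0.12,0,0,0],[0,0,0.08,0,0,0],[0.01,0,0.08,0,0,0],[0.02,0,0.08,0,0,0],[0.03,0,0.08,0,0,0],[0.03,0,0.08,0,0,0],[0.03,0,0.08,0,0,0],[0.03,0,0.07,0,0,0]],
  ],
)

```text
clock: 7.4
eef_pos: [0.5262, -0.1473, 0.0887]
tool_rot: [0.777, 0.629, 0.0, 0.0]
ft_force: [0.0, -2.8, 3.5]
grip_width: 0.0
```

send_rows(
  increments=[
    [[0.02,0,0.04,0,0,0],[0,0,0,0,0,0]],
  ],
)

```text
clock: 7.65
eef_pos: [0.5263, -0.1461, 0.0867]
tool_rot: [0.777, 0.629, 0.0, 0.0]
ft_force: [0.2, -2.0, 2.3]
grip_width: -0.0
```

```bash
python3 prof.py b
```

```text
t 7.65 tip [ 0.5263 -0.1461  0.0787] press [-142.3, -0.6] F [ 0.23 -1.97  2.28] w -0.0
toolx ang 77.97 z [ 0.  0. -1.] q [-0.27  0.44 -0.12  1.01  0.    1.51]
paddle x range [-7.5 46.3] lat [-13.4  13.5]
cap face x 55.7
pad [-139.  -124.4] [76.6 82.6]
```

View pics/bs.png

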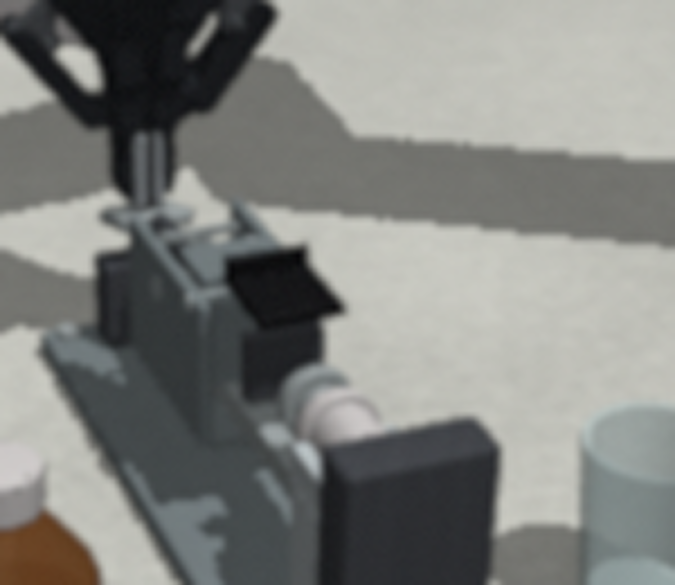

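View pics/bt.png

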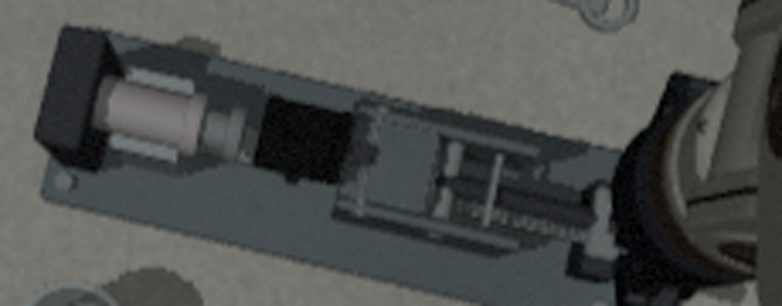

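send_rows(
  increments=[
    [[0,0,-0.1,0,0,0],[-0.02,0,-0.2,0,0,0],[-0.02,0,-0.2,0,0,0],[0,0,-0.2,0,0,0],[0,0,0,0,0,0]],
  ],
)

```text
clock: 8.38
eef_pos: [0.5265, -0.1483, 0.123]
tool_rot: [0.777, 0.629, 0.001, 0.001]
ft_force: [-0.2, 0.0, -0.6]
grip_width: 0.0001
```

```bash
python3 prof.py c
```

```text
t 8.375 tip [ 0.5265 -0.1483  0.115 ] press [-144.4, -1.2] F [-0.19  0.03 -0.59] w 0.0001
toolx ang 77.96 z [ 0.002 -0.001 -1.   ] q [-0.27  0.41 -0.07  1.09  0.    1.51]
paddle x range [-7.6 46.1] lat [-13.3  13.2]
cap face x 55.7
pad [-142.5 -123. ] [105.  109.4]
```

send_rows(
  increments=[
    [[0,0,0.13,0,0,0],[0,0,0.08,0,0,0],[0.01,0,0.08,0,0,0],[0.02,0,0.08,0,0,0],[0.03,0,0.07,0,0,0],[0.03,0,0.07,0,0,0],[0.03,0,0.06,0,0,0],[0,0,0,0,0,0]],
  ],
)

```text
clock: 9.48
eef_pos: [0.5271, -0.1422, 0.0931]
tool_rot: [0.777, 0.629, 0.0, 0.0]
ft_force: [0.6, -1.2, 0.8]
grip_width: 0.0001
```

send_rows(
  increments=[
    [[0.02,0,0.06,0,0,0],[0.02,0,0.06,0,0,0],[0,0,0,0,0,0]],
  ],
)

```text
clock: 9.85
eef_pos: [0.5276, -0.14, 0.0872]
tool_rot: [0.777, 0.629, 0.0, -0.0]
ft_force: [0.4, 1.0, 3.4]
grip_width: 0.0002
```

```bash
python3 prof.py d
```

```text
t 9.85 tip [ 0.5276 -0.14    0.0792] press [-136.1, -0.6] F [0.35 0.96 3.44] w 0.0002
toolx ang 77.98 z [ 0.     0.001 -1.   ] q [-0.26  0.44 -0.12  1.01  0.    1.52]
paddle x range [ 1.6 55.5] lat [-13.3  13.2]
cap face x 57.1
pad [-131.8 -115.3] [78.1 84. ]
```

View pics/ds.png

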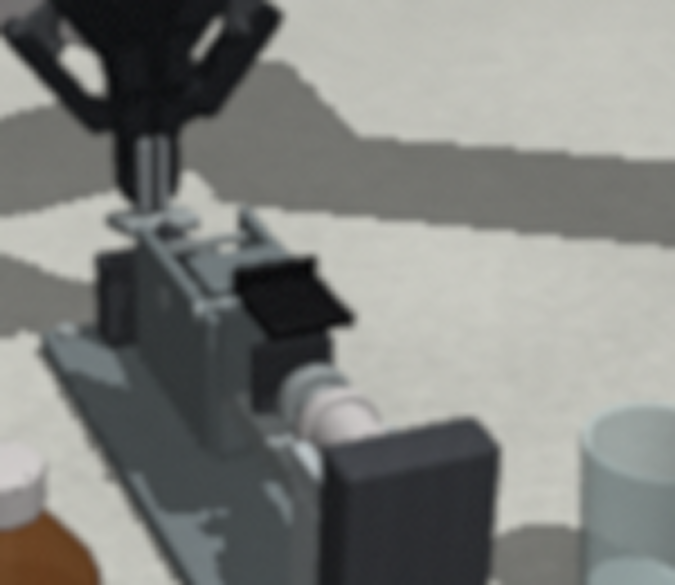

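View pics/dt.png

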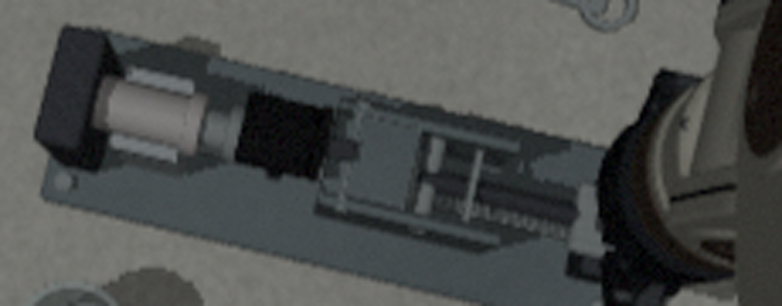

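send_rows(
  increments=[
    [[0,0,-0.1,0,0,0],[-0.02,0,-0.2,0,0,0],[-0.02,0,-0.2,0,0,0],[0,0,-0.2,0,0,0],[0,0,0,0,0,0]],
  ],
)

```text
clock: 10.58
eef_pos: [0.5277, -0.1425, 0.1235]
tool_rot: [0.777, 0.629, 0.001, 0.001]
ft_force: [-0.4, 0.6, 0.2]
grip_width: 0.0
```

```bash
python3 prof.py e
```

```text
t 10.575 tip [ 0.5277 -0.1425  0.1155] press [-138.5, -1.2] F [-0.39  0.62  0.2 ] w 0.0
toolx ang 77.96 z [ 0.002 -0.001 -1.   ] q [-0.26  0.41 -0.07  1.09 -0.    1.52]
paddle x range [ 1.6 55.5] lat [-13.3  13.5]
cap face x 57.1
pad [-135.8 -115.4] [105.3 109.8]
```

send_rows(
  increments=[
    [[0,0,0.13,0,0,0],[0,0,0.08,0,0,0],[0.01,0,0.08,0,0,0],[0.02,0,0.08,0,0,0],[0.03,0,0.06,0,0,0],[0.03,0,0.06,0,0,0],[0,0,0,0,0,0]],
  ],
)

```text
clock: 11.55
eef_pos: [0.528, -0.1379, 0.0976]
tool_rot: [0.777, 0.629, -0.0, 0.0]
ft_force: [-0.1, -0.6, 2.2]
grip_width: -0.0002
```

```bash
python3 prof.py f
```

```text
t 11.55 tip [ 0.528  -0.1379  0.0896] press [-133.9, -0.5] F [-0.12 -0.62  2.15] w -0.0002
toolx ang 77.96 z [-0. -0. -1.] q [-0.26  0.43 -0.11  1.03 -0.    1.53]
paddle x range [ 7.6 61.6] lat [-13.6  13.4]
cap face x 63.3
pad [-129.2 -115.4] [88.2 93. ]
```

send_rows(
  increments=[
    [[0.03,0,0.06,0,0,0],[0.02,0,0.06,0,0,0],[0,0,0,0,0,0]],
  ],
)

```text
clock: 12.02
eef_pos: [0.5286, -0.1353, 0.0916]
tool_rot: [0.777, 0.629, 0.0, -0.0]
ft_force: [0.2, -0.3, 2.2]
grip_width: -0.0002
```

send_rows(
  increments=[
    [[0.02,0,0.06,0,0,0],[0.02,0,0.04,0,0,0],[0,0,0,0,0,0]],
  ],
)

```text
clock: 12.4
eef_pos: [0.529, -0.1334, 0.0867]
tool_rot: [0.777, 0.629, 0.0, -0.0]
ft_force: [0.6, -0.7, 1.5]
grip_width: -0.0002
```

```bash
python3 prof.py g
```

```text
t 12.4 tip [ 0.529  -0.1334  0.0787] press [-129.3, -0.5] F [ 0.61 -0.71  1.45] w -0.0002
toolx ang 77.97 z [ 0.  0. -1.] q [-0.25  0.44 -0.12  1.    0.    1.53]
paddle x range [11.2 65.4] lat [-13.4  13.2]
cap face x None
pad [-125.9 -115.3] [76.7 81.9]
```

View pics/gs.png

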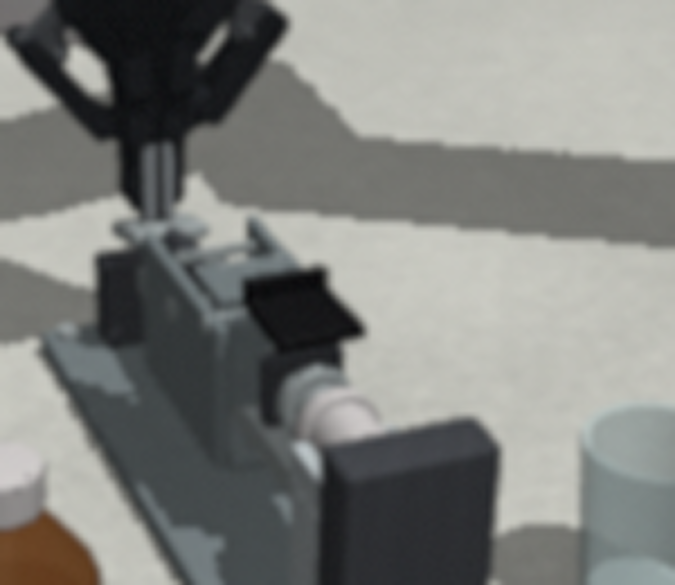

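View pics/gt.png

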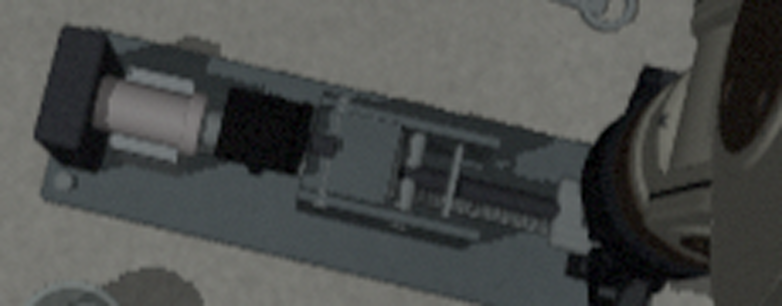

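send_rows(
  increments=[
    [[0,0,-0.1,0,0,0],[-0.02,0,-0.2,0,0,0],[-0.02,0,-0.2,0,0,0],[0,0,-0.2,0,0,0],[0,0,0,0,0,0]],
  ],
)

```text
clock: 13.12
eef_pos: [0.5292, -0.1356, 0.123]
tool_rot: [0.777, 0.629, 0.001, 0.001]
ft_force: [0.9, 0.8, 0.5]
grip_width: 0.0002
```

send_rows(
  increments=[
    [[0,0,0.13,0,0,0],[0,0,0.08,0,0,0],[0.01,0,0.08,0,0,0],[0.02,0,0.08,0,0,0],[0,0,0,0,0,0]],
  ],
)

```text
clock: 13.75
eef_pos: [0.5285, -0.1339, 0.1028]
tool_rot: [0.777, 0.629, -0.0, -0.0]
ft_force: [0.8, 0.1, 1.6]
grip_width: 0.0001
```

```bash
python3 prof.py i
```

```text
t 13.75 tip [ 0.5285 -0.1339  0.0948] press [-129.8, -0.2] F [0.78 0.08 1.6 ] w 0.0001
toolx ang 77.97 z [-0.001  0.    -1.   ] q [-0.25  0.43 -0.1   1.04 -0.    1.53]
paddle x range [16.1 69.4] lat [-13.4  13.4]
cap face x None
pad [-125.4 -115.1] [93.1 97.7]
```

send_rows(
  increments=[
    [[0.03,0,0.05,0,0,0],[0.02,0,0.05,0,0,0],[0,0,0,0,0,0]],
  ],
)

```text
clock: 14.22
eef_pos: [0.5294, -0.1316, 0.0983]
tool_rot: [0.777, 0.629, -0.0, 0.0]
ft_force: [-0.1, -1.4, 1.5]
grip_width: -0.0
```

send_rows(
  increments=[
    [[0.02,0,0.05,0,0,0],[0.02,0,0.04,0,0,0],[0,0,0,0,0,0]],
  ],
)

```text
clock: 14.6
eef_pos: [0.53, -0.1302, 0.0943]
tool_rot: [0.777, 0.629, -0.0, 0.001]
ft_force: [-1.0, -1.9, 5.0]
grip_width: 0.0002
```

send_rows(
  increments=[
    [[0.02,0,0.04,0,0,0],[0.02,0,0.04,0,0,0],[0,0,0,0,0,0]],
  ],
)

```text
clock: 14.98
eef_pos: [0.5305, -0.1284, 0.0903]
tool_rot: [0.778, 0.629, -0.0, 0.001]
ft_force: [-0.5, -2.4, 4.5]
grip_width: 0.0001
```

```bash
python3 prof.py j
```

```text
t 14.975 tip [ 0.5305 -0.1284  0.0823] press [-124.1, -1.0] F [-0.54 -2.43  4.51] w 0.0001
toolx ang 77.93 z [ 0.001 -0.002 -1.   ] q [-0.24  0.44 -0.12  1.01 -0.    1.54]
paddle x range [19.8 69.5] lat [-13.4  13.4]
cap face x None
pad [-120.  -115.5] [80.6 84. ]
```

View pics/js.png

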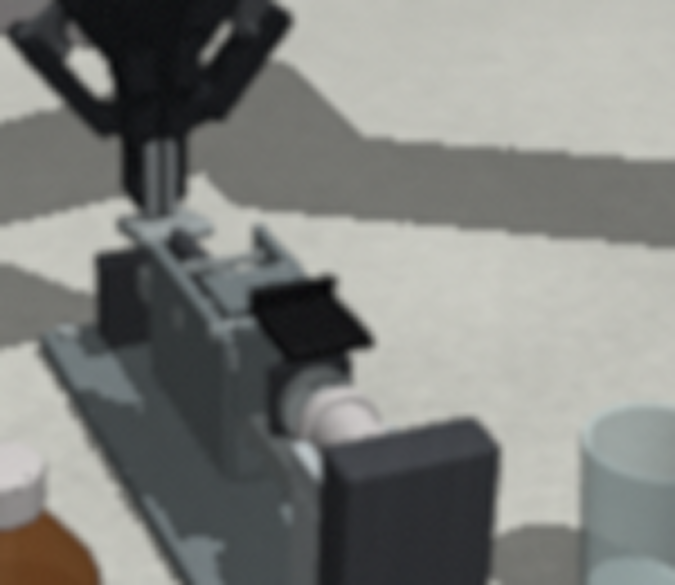

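send_rows(
  increments=[
    [[0.02,0,0.04,0,0,0],[0.02,0,0.04,0,0,0],[0,0,0,0,0,0]],
  ],
)

```text
clock: 15.45
eef_pos: [0.531, -0.1263, 0.0862]
tool_rot: [0.777, 0.629, -0.0, 0.001]
ft_force: [-0.4, -2.5, 4.1]
grip_width: 0.0003
```

send_rows(
  increments=[
    [[0,0,-0.1,0,0,0],[-0.02,0,-0.2,0,0,0],[-0.02,0,-0.2,0,0,0],[0,0,-0.2,0,0,0],[0,0,0,0,0,0]],
  ],
)

```text
clock: 16.08
eef_pos: [0.5308, -0.1277, 0.1219]
tool_rot: [0.777, 0.629, 0.001, 0.001]
ft_force: [0.3, 0.8, -0.3]
grip_width: -0.0
```

```bash
python3 prof.py k
```

```text
t 16.075 tip [ 0.5308 -0.1277  0.1139] press [-123.3, -1.1] F [ 0.27  0.76 -0.25] w -0.0
toolx ang 77.97 z [ 0.002 -0.    -1.   ] q [-0.24  0.41 -0.08  1.08  0.    1.54]
paddle x range [20.9 69.6] lat [-13.3  13.4]
cap face x None
pad [-120.5 -115. ] [106.4 110.4]
```

View pics/ks.png

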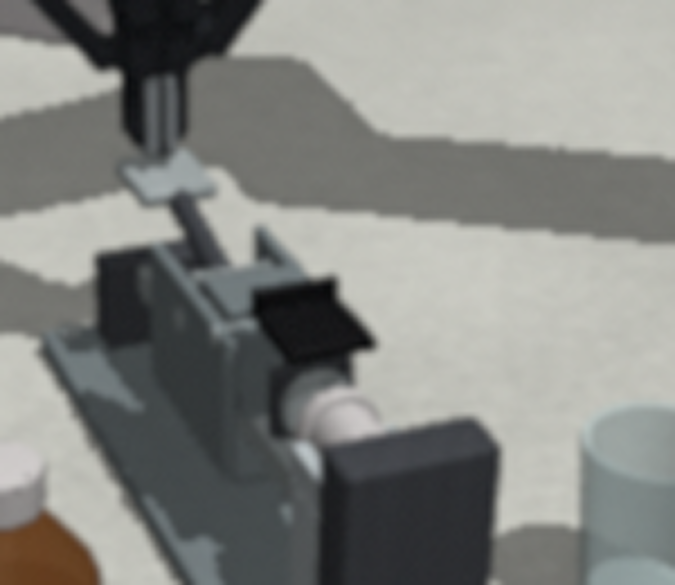

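send_rows(
  increments=[
    [[0.06,0,0.08,0,0,0],[0.06,0,0.06,0,0,0],[0.01,0,0.06,0,0,0],[0.01,0,0.06,0,0,0],[0,0,0,0,0,0]],
  ],
)

```text
clock: 16.8
eef_pos: [0.5319, -0.1206, 0.1082]
tool_rot: [0.777, 0.629, 0.0, 0.0]
ft_force: [-0.3, -0.6, 4.2]
grip_width: -0.0002
```

send_rows(
  increments=[
    [[0.02,0,0.03,0,0,0],[0.01,0,0.03,0,0,0],[0,0,0,0,0,0]],
  ],
)

```text
clock: 17.18
eef_pos: [0.5323, -0.1197, 0.1054]
tool_rot: [0.777, 0.629, 0.0, 0.001]
ft_force: [-0.3, -1.4, 5.4]
grip_width: -0.0004
```

```bash
python3 prof.py l
```

```text
t 17.175 tip [ 0.5323 -0.1197  0.0974] press [-115.2, -0.9] F [-0.34 -1.41  5.38] w -0.0004
toolx ang 77.96 z [ 0.001 -0.001 -1.   ] q [-0.22  0.42 -0.1   1.05 -0.    1.56]
paddle x range [24.4 69.6] lat [-13.3  13.4]
cap face x 35.7
```

send_rows(
  increments=[
    [[0.01,0,0.02,0,0,0],[0.01,0,0.02,0,0,0],[0,0,0,0,0,0]],
  ],
)

```text
clock: 17.65
eef_pos: [0.5326, -0.1189, 0.1034]
tool_rot: [0.777, 0.629, 0.0, 0.001]
ft_force: [-0.4, -1.8, 5.3]
grip_width: -0.0003
```

send_rows(
  increments=[
    [[0.01,0,0.02,0,0,0],[0.01,0,0.02,0,0,0],[0,0,0,0,0,0]],
  ],
)

```text
clock: 18.02
eef_pos: [0.5329, -0.118, 0.1015]
tool_rot: [0.777, 0.629, 0.0, 0.001]
ft_force: [0.0, -2.1, 5.2]
grip_width: -0.0001
```

send_rows(
  increments=[
    [[0.01,0,0.02,0,0,0],[0.01,0,0.02,0,0,0],[0,0,0,0,0,0]],
  ],
)

```text
clock: 18.4
eef_pos: [0.5332, -0.1172, 0.0996]
tool_rot: [0.777, 0.629, 0.0, 0.001]
ft_force: [0.2, -1.8, 5.6]
grip_width: 0.0
```

send_rows(
  increments=[
    [[0.01,0,0.02,0,0,0],[0.01,0,0.02,0,0,0],[0,0,0,0,0,0]],
  ],
)

```text
clock: 18.77
eef_pos: [0.5334, -0.1163, 0.0976]
tool_rot: [0.777, 0.629, -0.0, 0.001]
ft_force: [-0.6, -3.4, 6.6]
grip_width: 0.0002
```

send_rows(
  increments=[
    [[0.01,0,0.02,0,0,0],[0.01,0,0.02,0,0,0],[0,0,0,0,0,0]],
  ],
)

```text
clock: 19.15
eef_pos: [0.5337, -0.1154, 0.0956]
tool_rot: [0.778, 0.629, -0.0, 0.001]
ft_force: [-0.4, -3.7, 5.8]
grip_width: 0.0
```

```bash
python3 prof.py m
```

```text
t 19.15 tip [ 0.5337 -0.1154  0.0876] press [-110.7, -1.3] F [-0.41 -3.7   5.83] w 0.0
toolx ang 77.93 z [ 0.002 -0.002 -1.   ] q [-0.21  0.43 -0.11  1.02 -0.    1.57]
paddle x range [27.8 69.5] lat [-13.2  13.6]
cap face x 35.0
```

View pics/ms.png

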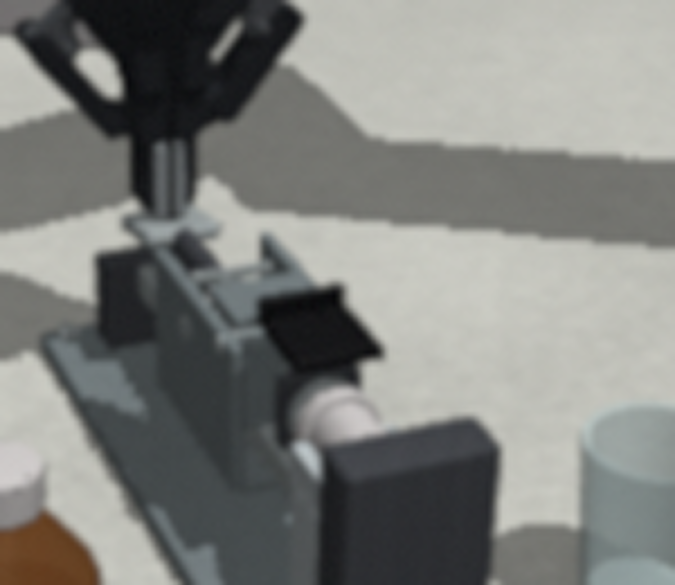

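send_rows(
  increments=[
    [[0.01,0,0.02,0,0,0],[0,0,0,0,0,0]],
  ],
)

```text
clock: 19.5
eef_pos: [0.5338, -0.1149, 0.0946]
tool_rot: [0.778, 0.629, -0.0, 0.002]
ft_force: [-1.0, -2.9, 5.6]
grip_width: 0.0001
```

send_rows(
  increments=[
    [[0.01,0,0.02,0,0,0],[0,0,0,0,0,0]],
  ],
)

```text
clock: 19.75
eef_pos: [0.5339, -0.1145, 0.0937]
tool_rot: [0.778, 0.629, -0.0, 0.002]
ft_force: [0.0, -2.4, 5.9]
grip_width: -0.0002
```

send_rows(
  increments=[
    [[0.01,0,0.02,0,0,0],[0,0,0,0,0,0]],
  ],
)

```text
clock: 20.0
eef_pos: [0.534, -0.114, 0.0926]
tool_rot: [0.778, 0.629, -0.0, 0.002]
ft_force: [-1.7, -3.2, 6.6]
grip_width: 0.0001
```

send_rows(
  increments=[
    [[0.01,0,0.02,0,0,0],[0,0,0,0,0,0]],
  ],
)

```text
clock: 20.25
eef_pos: [0.5342, -0.1136, 0.0916]
tool_rot: [0.778, 0.629, -0.0, 0.002]
ft_force: [-1.0, -3.2, 5.7]
grip_width: -0.0
```

send_rows(
  increments=[
    [[0.01,0,0.02,0,0,0],[0,0,0,0,0,0]],
  ],
)

```text
clock: 20.5
eef_pos: [0.5342, -0.1131, 0.0906]
tool_rot: [0.778, 0.629, -0.0, 0.002]
ft_force: [-1.3, -3.2, 5.2]
grip_width: 0.0002
```

send_rows(
  increments=[
    [[0.01,0,0.02,0,0,0],[0,0,0,0,0,0]],
  ],
)

```text
clock: 20.75
eef_pos: [0.5344, -0.1126, 0.0896]
tool_rot: [0.778, 0.629, -0.0, 0.002]
ft_force: [-0.8, -3.0, 5.4]
grip_width: -0.0
```

send_rows(
  increments=[
    [[0.01,0,0.02,0,0,0],[0,0,0,0,0,0]],
  ],
)

```text
clock: 21.0
eef_pos: [0.5345, -0.1123, 0.0888]
tool_rot: [0.778, 0.629, -0.0, 0.002]
ft_force: [-0.9, -4.1, 6.5]
grip_width: 0.0002
```

send_rows(
  increments=[
    [[0.01,0,0.02,0,0,0],[0,0,0,0,0,0]],
  ],
)

```text
clock: 21.25
eef_pos: [0.5345, -0.1121, 0.088]
tool_rot: [0.778, 0.629, -0.0, 0.002]
ft_force: [-1.8, -5.1, 8.1]
grip_width: 0.0002
```

send_rows(
  increments=[
    [[0.01,0,0.02,0,0,0],[0,0,0,0,0,0]],
  ],
)

```text
clock: 21.5
eef_pos: [0.5346, -0.1119, 0.0873]
tool_rot: [0.778, 0.629, -0.001, 0.002]
ft_force: [-2.8, -4.4, 9.3]
grip_width: -0.0003
```

```bash
python3 prof.py n
```

```text
t 21.5 tip [ 0.5346 -0.1119  0.0793] press [-107.1, -1.5] F [-2.83 -4.35  9.31] w -0.0003
toolx ang 77.9 z [ 0.002 -0.004 -1.   ] q [-0.2   0.44 -0.12  1.   -0.    1.58]
paddle x range [30.9 69.7] lat [-13.2  13.1]
cap face x 35.0
```

View pics/ns.png

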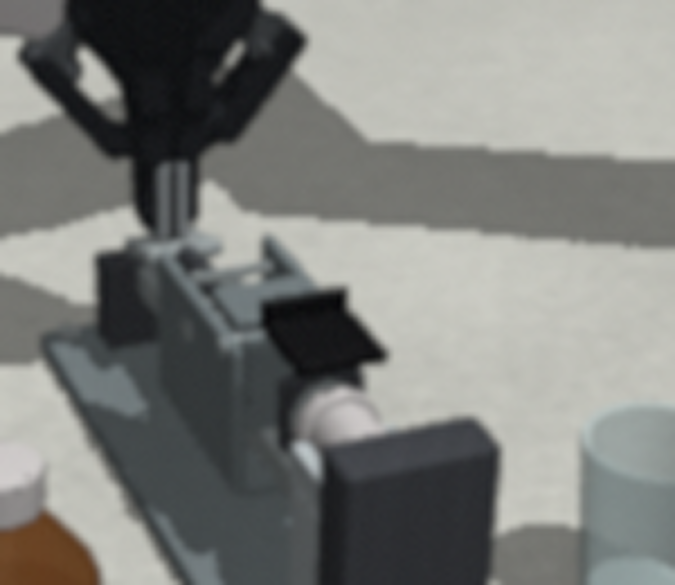

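View pics/nt.png

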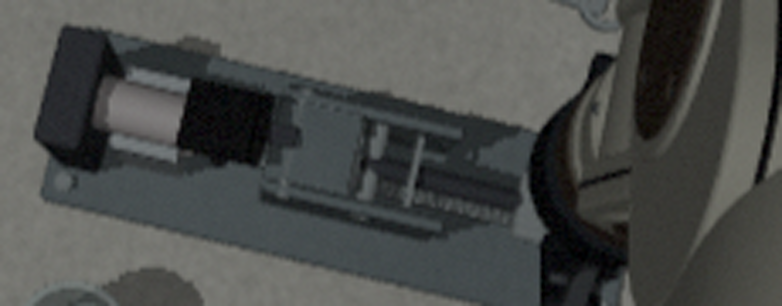

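send_rows(
  increments=[
    [[0,0,-0.1,0,0,0],[-0.02,0,-0.2,0,0,0],[-0.01,0,-0.2,0,0,0],[0,0,-0.2,0,0,0],[0,0,0,0,0,0]],
  ],
)

```text
clock: 22.22
eef_pos: [0.5342, -0.1115, 0.1217]
tool_rot: [0.777, 0.629, 0.001, 0.001]
ft_force: [0.7, 0.4, 0.0]
grip_width: -0.0001
```

```bash
python3 prof.py o
```

```text
t 22.225 tip [ 0.5342 -0.1115  0.1137] press [-106.8, -1.0] F [0.67 0.35 0.04] w -0.0001
toolx ang 77.97 z [ 0.002 -0.    -1.   ] q [-0.21  0.41 -0.08  1.08  0.    1.57]
paddle x range [29.7 69.7] lat [-13.   13.3]
cap face x 35.0
```

View pics/os.png

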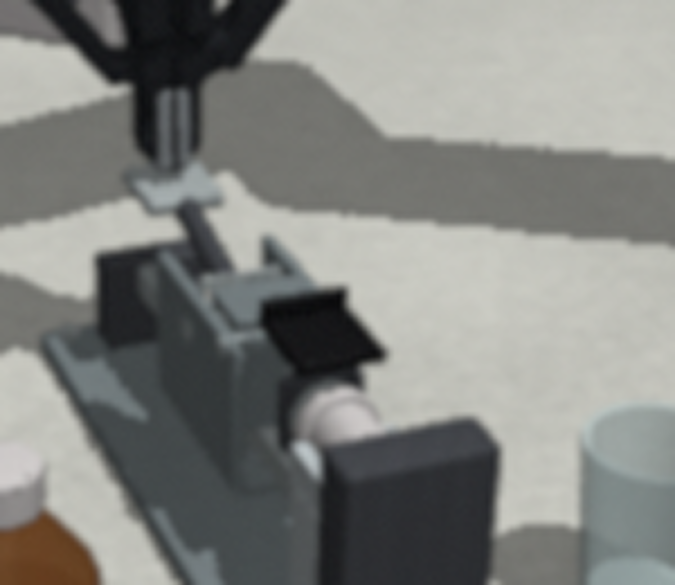

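send_rows(
  increments=[
    [[0,0,0.06,0,0,0],[0,0,0.06,0,0,0],[0,0,0.03,0,0,0],[0,0,0,0,0,0]],
  ],
)

```text
clock: 22.82
eef_pos: [0.5334, -0.1114, 0.1131]
tool_rot: [0.777, 0.629, -0.0, -0.0]
ft_force: [0.0, -1.2, 1.1]
grip_width: -0.0
```

send_rows(
  increments=[
    [[0,0,0.02,0,0,0],[0,0,0,0,0,0]],
  ],
)

```text
clock: 23.08
eef_pos: [0.5336, -0.1115, 0.1123]
tool_rot: [0.777, 0.629, 0.0, 0.0]
ft_force: [0.5, 0.4, 0.7]
grip_width: 0.0002
```

send_rows(
  increments=[
    [[0,0,0.02,0,0,0],[0,0,0,0,0,0]],
  ],
)

```text
clock: 23.32
eef_pos: [0.5336, -0.1115, 0.1113]
tool_rot: [0.777, 0.629, 0.0, 0.0]
ft_force: [0.5, 0.4, 0.2]
grip_width: 0.0001
```

send_rows(
  increments=[
    [[0,0,0.02,0,0,0],[0,0,0,0,0,0]],
  ],
)

```text
clock: 23.58
eef_pos: [0.5336, -0.1115, 0.1103]
tool_rot: [0.777, 0.629, 0.0, -0.0]
ft_force: [-0.1, -0.2, 0.5]
grip_width: -0.0002
```

send_rows(
  increments=[
    [[0,0,0.02,0,0,0],[0,0,0,0,0,0]],
  ],
)

```text
clock: 23.82
eef_pos: [0.5336, -0.1115, 0.1092]
tool_rot: [0.777, 0.629, -0.0, -0.0]
ft_force: [1.0, 0.2, 0.6]
grip_width: -0.0
```

send_rows(
  increments=[
    [[0,0,0.02,0,0,0],[0,0,0,0,0,0]],
  ],
)

```text
clock: 24.08
eef_pos: [0.5336, -0.1115, 0.1082]
tool_rot: [0.777, 0.629, -0.0, -0.0]
ft_force: [0.1, -0.2, 0.1]
grip_width: -0.0002
```

send_rows(
  increments=[
    [[0,0,0.02,0,0,0],[0,0,0,0,0,0]],
  ],
)

```text
clock: 24.32
eef_pos: [0.5336, -0.1115, 0.1072]
tool_rot: [0.777, 0.629, -0.0, -0.0]
ft_force: [0.4, 0.0, 1.5]
grip_width: -0.0002
```

send_rows(
  increments=[
    [[0,0,0.02,0,0,0],[0,0,0.02,0,0,0],[0,0,0,0,0,0]],
  ],
)

```text
clock: 24.7
eef_pos: [0.5336, -0.1115, 0.1052]
tool_rot: [0.777, 0.629, -0.0, -0.0]
ft_force: [-0.5, -1.3, 0.8]
grip_width: 0.0002
```

send_rows(
  increments=[
    [[0,0,0.02,0,0,0],[0,0,0,0,0,0]],
  ],
)

```text
clock: 24.95
eef_pos: [0.5336, -0.1115, 0.1043]
tool_rot: [0.777, 0.629, -0.0, 0.0]
ft_force: [-0.2, -1.2, 2.2]
grip_width: -0.0001
```

send_rows(
  increments=[
    [[0,0,0.02,0,0,0],[0,0,0,0,0,0]],
  ],
)

```text
clock: 25.2
eef_pos: [0.5336, -0.1115, 0.1036]
tool_rot: [0.777, 0.629, 0.0, 0.0]
ft_force: [-0.7, -0.7, 4.3]
grip_width: -0.0001
```

send_rows(
  increments=[
    [[0,0,0.02,0,0,0],[0,0,0,0,0,0]],
  ],
)

```text
clock: 25.45
eef_pos: [0.5337, -0.1115, 0.1027]
tool_rot: [0.777, 0.629, 0.0, 0.0]
ft_force: [-1.0, -0.1, 6.7]
grip_width: 0.0002
```

send_rows(
  increments=[
    [[0,0,0.02,0,0,0],[0,0,0,0,0,0]],
  ],
)

```text
clock: 25.7
eef_pos: [0.5337, -0.1115, 0.102]
tool_rot: [0.777, 0.629, 0.0, 0.0]
ft_force: [-1.2, -0.7, 6.6]
grip_width: 0.0001
```

send_rows(
  increments=[
    [[0,0,0.02,0,0,0],[0,0,0,0,0,0]],
  ],
)

```text
clock: 25.95
eef_pos: [0.5338, -0.1115, 0.1012]
tool_rot: [0.777, 0.629, 0.0, 0.0]
ft_force: [-2.9, -0.1, 8.3]
grip_width: -0.0003
```

send_rows(
  increments=[
    [[0,0,0.02,0,0,0],[0,0,0,0,0,0]],
  ],
)

```text
clock: 26.2
eef_pos: [0.5339, -0.1115, 0.1006]
tool_rot: [0.777, 0.629, 0.0, 0.0]
ft_force: [-3.1, -0.2, 10.0]
grip_width: 0.0003
```

send_rows(
  increments=[
    [[0,0,0.02,0,0,0],[0,0,0,0,0,0]],
  ],
)

```text
clock: 26.45
eef_pos: [0.534, -0.1115, 0.0999]
tool_rot: [0.777, 0.629, 0.001, 0.001]
ft_force: [-3.5, 0.6, 11.4]
grip_width: -0.0003
```

send_rows(
  increments=[
    [[0,0,0.02,0,0,0],[0,0,0,0,0,0]],
  ],
)

```text
clock: 26.7
eef_pos: [0.5341, -0.1115, 0.0992]
tool_rot: [0.777, 0.629, 0.001, 0.001]
ft_force: [-3.6, 0.2, 13.8]
grip_width: -0.0002
```

Force is 13.8 N mid-stroke, well clear of the stop. I'll hold for a second.

send_rows(
  increments=[
    [[0,0,0.004,0,0,0],[0,0,0,0,0,0],[0,0,0,0,0,0],[0,0,0,0,0,0]],
  ],
)

```text
clock: 27.2
eef_pos: [0.5341, -0.1115, 0.0991]
tool_rot: [0.777, 0.629, 0.001, 0.001]
ft_force: [-3.7, -1.0, 13.8]
grip_width: -0.0002
```

```bash
python3 prof.py p; python3 - <<'E'
E
```

```text
t 27.2 tip [ 0.5341 -0.1115  0.0911] press [-106.8, -0.9] F [-3.67 -0.99 13.8 ] w -0.0002
toolx ang 77.97 z [ 0.002 -0.    -1.   ] q [-0.21  0.43 -0.11  1.03  0.    1.57]
paddle x range [30.8 69.7] lat [-13.2  13.3]
cap face x 35.0
```

View pics/ps.png

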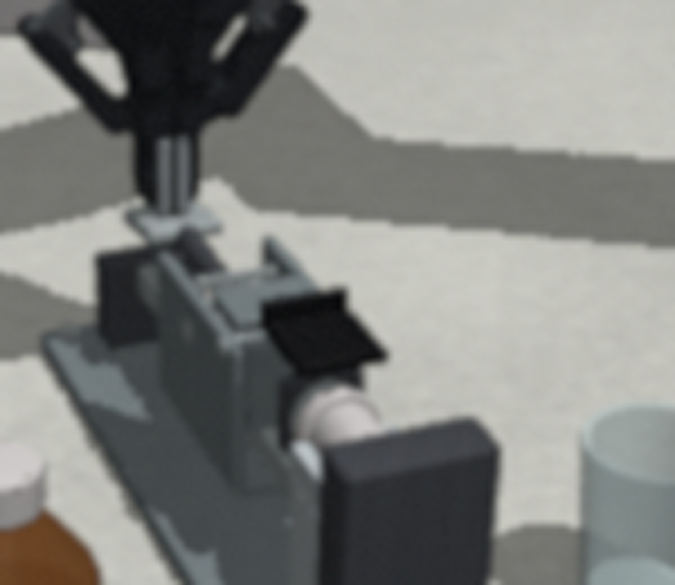

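send_rows(
  increments=[
    [[0,0,0,0,0,0],[0,0,0,0,0,0],[0,0,0,0,0,0],[0,0,0,0,0,0],[0,0,-0.1,0,0,0],[0,0,-0.2,0,0,0],[0,0,-0.4,0,0,0],[0,0,-0.4,0,0,0]],
  ],
)

```text
clock: 28.3
eef_pos: [0.5331, -0.1112, 0.1521]
tool_rot: [0.777, 0.629, -0.0, -0.001]
ft_force: [-0.0, -0.5, -0.4]
grip_width: 0.0
```

```bash
python3 prof.py q; python3 - <<'E'
from st import *
from h import *
for n,k in(("qt","top"),("qs","scene")):
    c=load(n);P=pts(c);Q=P-O;X=Q@ex*1000;Y=Q@ey*1000;Z=P[...,2]*1000
    blk=c["color"].max(-1)<60
    m=(abs(Y)<22)&(Z>112)&(Z<131)&(X>35)&(X<100)&blk
    print(k,m.sum(),"X",np.percentile(X[m],[1,99]).round(1),"Y",np.percentile(Y[m],[2,98]).round(1))
    for x in range(36,98,3):
        mm=m&(abs(X-x)<1.5)
        if mm.any(): print(x,Z[mm].mean().round(1),np.percentile(Y[mm],[5,95]).round(0),end=' | ')
    print()
E
```

```text
t 28.3 tip [ 0.5331 -0.1112  0.1441] press [-106.7, 0.1] F [-0.03 -0.48 -0.42] w 0.0
toolx ang 77.97 z [-0.002  0.001 -1.   ] q [-0.21  0.38 -0.03  1.16  0.    1.57]
paddle x range [30.1 69.7] lat [-13.3  13.3]
cap face x 35.0
t 28.4 tip [ 0.5351 -0.1116  0.146 ] press [-106.7, -1.8] F [ 0.19 -0.14  0.93] w 0.0001
toolx ang 77.97 z [ 0.004 -0.    -1.   ] q [-0.21  0.38 -0.03  1.16  0.    1.57]
top 584 X [36.4 84.3] Y [-16.9  17.5]
36 116.0 [-4.  5.] | 39 116.6 [-4.  4.] | 42 120.3 [-11.  15.] | 45 124.6 [-15.  17.] | 48 122.7 [-15.  15.] | 51 118.0 [-14.  16.] | 54 117.8 [-16.  17.] | 57 117.9 [-16.  16.] | 60 118.5 [-16.  16.] | 63 117.9 [-15.  16.] | 66 118.3 [-15.  17.] | 69 118.2 [-16.  16.] | 72 118.0 [-15.  16.] | 75 117.6 [-15.  16.] | 78 118.1 [-15.  16.] | 81 117.8 [-16.  17.] | 84 117.8 [-15.  15.] | 
scene 330 X [47.2 85.6] Y [-15.2  15.9]
45 115.7 [-14. -14.] | 48 121.2 [-14.  14.] | 51 119.5 [-14.  14.] | 54 118.0 [-14.  15.] | 57 118.0 [-15.  14.] | 60 117.7 [-15.  15.] | 63 118.0 [-13.  10.] | 66 118.2 [-15.  13.] | 69 117.8 [-15.  15.] | 72 118.4 [-13.  15.] | 75 118.1 [-15.  14.] | 78 117.7 [-15.  13.] | 81 118.3 [-14.  12.] | 84 116.2 [-14.  15.] | 87 117.2 [-10.   6.] |
```

View pics/qt.png

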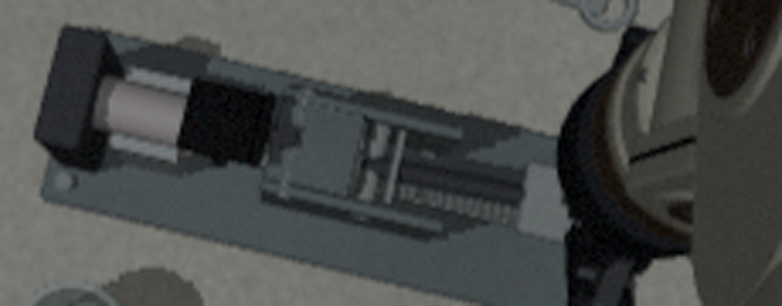

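send_rows(
  increments=[
    [[0.4,0,0,0,0,0],[0.8,0,0,0,0,0],[0.8,0,0,0,0,0],[0.8,0,0,0,0,0],[0.5,0,0.1,0,0,0],[0.12,0,0.2,0,0,0],[0,0,0.1,0,0,0],[0,0,0,0,0,0]],
  ],
)

```text
clock: 29.4
eef_pos: [0.5683, 0.0549, 0.1309]
tool_rot: [0.778, 0.629, -0.001, -0.001]
ft_force: [0.1, 0.1, 0.1]
grip_width: 0.0001
```

```bash
python3 prof.py r
```

```text
t 29.4 tip [0.5683 0.0549 0.1229] press [63.0, 0.9] F [0.09 0.06 0.08] w 0.0001
toolx ang 77.9 z [-0.002 -0.001 -1.   ] q [ 0.1   0.45  0.01  1.14 -0.    1.88]Traceback (most recent call last):
  File "prof.py", line 10, in <module>
    print("paddle x range",np.percentile(X[m],[1,99]).round(1),"lat",np.percentile(Y[m],[2,98]).round(1))
                           ~~~~~~~~~~~~~^^^^^^^^^^^^^
    return _quantile_unchecked(
        a, q, axis, out, overwrite_input, method, keepdims, weights)
    return _ureduce(a,
                    func=_quantile_ureduce_func,
    ...<5 lines>...
                    overwrite_input=overwrite_input,
                    method=method)
    r = func(a, **kwargs)
    result = _quantile(arr,
                       quantiles=q,
    ...<2 lines>...
                       out=out,
                       weights=wgt)
    slices_having_nans = np.isnan(arr[-1, ...])
                                  ~~~^^^^^^^^^
IndexError: index -1 is out of bounds for axis 0 with size 0
```

View pics/rs.png

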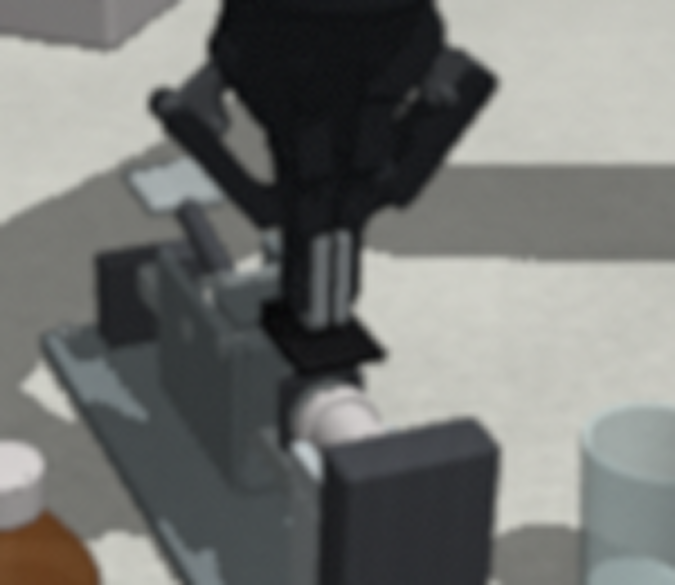

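send_rows(
  increments=[
    [[0,0,0.06,0,0,0],[0,0,0.05,0,0,0],[0,0,0.04,0,0,0],[0,0,0.04,0,0,0],[0,0,0,0,0,0]],
  ],
)

```text
clock: 30.12
eef_pos: [0.5696, 0.0561, 0.1235]
tool_rot: [0.777, 0.629, 0.001, 0.0]
ft_force: [-0.2, 0.3, 6.2]
grip_width: -0.0
```

send_rows(
  increments=[
    [[0,0,0.04,0,0,0],[0,0,0.04,0,0,0],[0,0,0,0,0,0]],
  ],
)

```text
clock: 30.5
eef_pos: [0.5698, 0.0567, 0.1203]
tool_rot: [0.777, 0.629, 0.001, 0.0]
ft_force: [-3.1, 2.1, 9.9]
grip_width: 0.0002
```

```bash
python3 -c "from st import *"
```

```text
t 30.5 tip [0.5698 0.0567 0.1123] press [65.1, -0.2] F [-3.06  2.14  9.88] w 0.0002
toolx ang 78.0 z [ 0.002  0.002 -1.   ] q [ 0.1   0.46 -0.    1.11  0.    1.88]
```

send_rows(
  increments=[
    [[0,0,0.04,0,0,0],[0,0,0.04,0,0,0],[0,0,0,0,0,0]],
  ],
)

```text
clock: 30.88
eef_pos: [0.5699, 0.057, 0.1174]
tool_rot: [0.777, 0.629, 0.002, 0.0]
ft_force: [-4.4, 2.0, 14.3]
grip_width: -0.0
```

send_rows(
  increments=[
    [[0,0,0.04,0,0,0],[0,0,0,0,0,0]],
  ],
)

```text
clock: 31.12
eef_pos: [0.57, 0.057, 0.117]
tool_rot: [0.777, 0.629, 0.002, 0.0]
ft_force: [-6.9, 2.7, 21.7]
grip_width: 0.0
```

send_rows(
  increments=[
    [[-0.06,0,-0.01,0,0,0],[-0.08,0,0,0,0,0],[-0.08,0,0,0,0,0],[0,0,0,0,0,0]],
  ],
)

```text
clock: 31.62
eef_pos: [0.5678, 0.0466, 0.1171]
tool_rot: [0.777, 0.629, 0.003, 0.0]
ft_force: [-6.0, 4.8, 20.0]
grip_width: -0.0002
```

```bash
sed -i 's/^m=(abs(Y)<14).*$/m=(abs(Y)<14)\&(Z>90)\&(Z<131)\&(X>-60)\&(X<100)\&(c["color"].max(-1)<60)/; s/^print("paddle/if m.any(): print("paddle/' prof.py; python3 prof.py u
```

```text
t 31.625 tip [0.5678 0.0466 0.1091] press [54.9, -0.4] F [-6.04  4.76 19.99] w -0.0002
toolx ang 78.02 z [ 0.004  0.003 -1.   ] q [ 0.08  0.45 -0.02  1.1   0.    1.86]
cap face x None
pad [-123.2 -115.1] [106.1 110.3]
```

View pics/us.png

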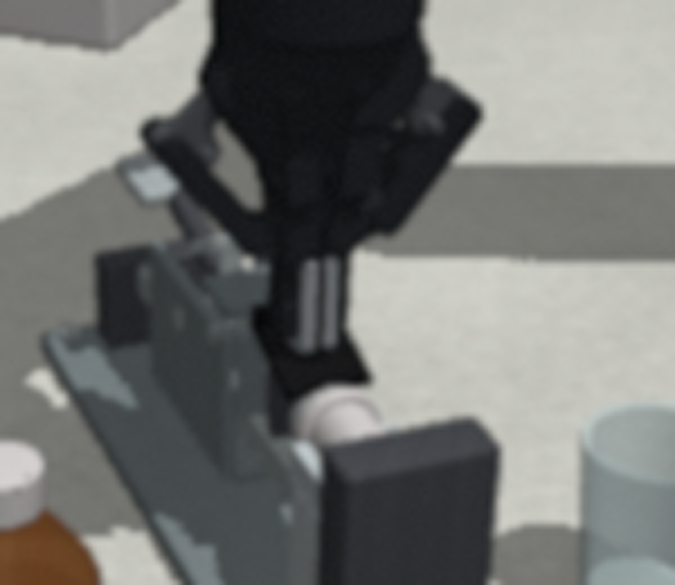

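send_rows(
  increments=[
    [[-0.1,0,0,0,0,0],[-0.14,0,0,0,0,0],[-0.14,0,0,0,0,0],[-0.14,0,0,0,0,0],[-0.14,0,0,0,0,0],[-0.1,0,0,0,0,0],[0,0,0,0,0,0]],
  ],
)

```text
clock: 32.6
eef_pos: [0.5598, 0.0091, 0.1171]
tool_rot: [0.777, 0.629, 0.002, 0.0]
ft_force: [-6.2, 3.9, 20.0]
grip_width: -0.0002
```

send_rows(
  increments=[
    [[-0.06,0,0,0,0,0],[-0.08,0,0,0,0,0],[-0.08,0,0,0,0,0],[-0.08,0,0,0,0,0],[0,0,0,0,0,0]],
  ],
)

```text
clock: 33.22
eef_pos: [0.5567, -0.0056, 0.1171]
tool_rot: [0.777, 0.629, 0.002, 0.0]
ft_force: [-6.9, 3.0, 20.0]
grip_width: -0.0
```

```bash
python3 prof.py v
```

```text
t 33.225 tip [ 0.5567 -0.0055  0.1091] press [1.5, -0.6] F [-6.85  2.97 19.97] w -0.0
toolx ang 78.01 z [ 0.004  0.003 -1.   ] q [-0.01  0.43 -0.06  1.08  0.    1.77]
paddle x range [68.6 74.8] lat [-13.8  10. ]
cap face x None
```

View pics/vs.png

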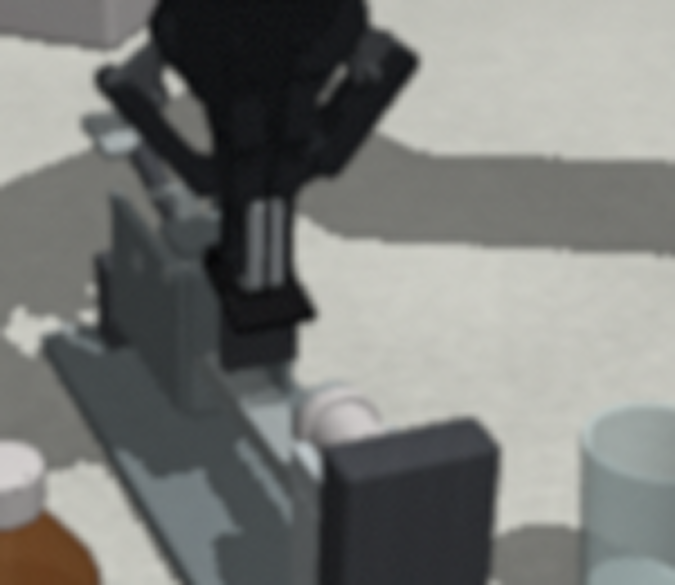

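send_rows(
  increments=[
    [[-0.06,0,0,0,0,0],[-0.06,0,0,0,0,0],[0,0,0,0,0,0]],
  ],
)

```text
clock: 33.7
eef_pos: [0.5555, -0.0113, 0.1171]
tool_rot: [0.777, 0.629, 0.002, 0.0]
ft_force: [-6.2, 5.0, 20.4]
grip_width: 0.0
```

send_rows(
  increments=[
    [[-0.06,0,0,0,0,0],[-0.06,0,0,0,0,0],[0,0,0,0,0,0]],
  ],
)

```text
clock: 34.08
eef_pos: [0.5542, -0.0173, 0.1171]
tool_rot: [0.777, 0.629, 0.002, 0.0]
ft_force: [-6.6, 4.5, 20.5]
grip_width: -0.0001
```

send_rows(
  increments=[
    [[-0.06,0,0,0,0,0],[-0.06,0,0,0,0,0],[0,0,0,0,0,0]],
  ],
)

```text
clock: 34.45
eef_pos: [0.5536, -0.0203, 0.1172]
tool_rot: [0.776, 0.63, 0.005, -0.002]
ft_force: [-4.5, 11.4, 19.1]
grip_width: 0.0002
```

```bash
python3 prof.py w
```

```text
t 34.45 tip [ 0.5536 -0.0202  0.1092] press [-13.5, -0.7] F [-4.49 11.36 19.14] w 0.0002
toolx ang 78.12 z [ 0.006  0.009 -1.   ] q [-0.04  0.42 -0.07  1.08  0.01  1.74]
paddle x range [68.7 69.5] lat [-12.5  11.2]
cap face x None
```

View pics/ws.png

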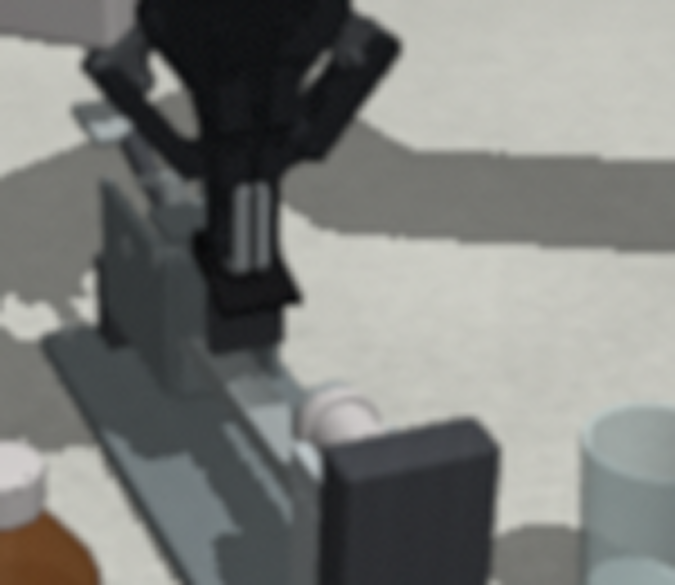

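send_rows(
  increments=[
    [[-0.04,0,0,0,0,0],[0,0,0,0,0,0],[0,0,0,0,0,0]],
  ],
)

```text
clock: 34.92
eef_pos: [0.5535, -0.0205, 0.1172]
tool_rot: [0.776, 0.631, 0.006, -0.003]
ft_force: [-4.3, 16.0, 19.6]
grip_width: -0.0
```

send_rows(
  increments=[
    [[-0.04,0,0,0,0,0],[0,0,0,0,0,0],[0,0,0,0,0,0]],
  ],
)

```text
clock: 35.3
eef_pos: [0.5535, -0.0206, 0.1172]
tool_rot: [0.776, 0.631, 0.008, -0.004]
ft_force: [-2.4, 19.8, 18.6]
grip_width: 0.0003
```

send_rows(
  increments=[
    [[0.08,0,0,0,0,0],[0,0,-0.06,0,0,0],[0,0,-0.1,0,0,0],[0,0,-0.2,0,0,0],[0,0,-0.5,0,0,0],[0,0,-0.8,0,0,0],[0,0,-0.8,0,0,0],[0,0,0,0,0,0]],
  ],
)

```text
clock: 36.3
eef_pos: [0.5542, -0.025, 0.2398]
tool_rot: [0.777, 0.629, 0.002, 0.003]
ft_force: [0.2, -0.6, 0.2]
grip_width: -0.0001
```

```bash
python3 prof.py x;  python3 - <<'E'
from h import *
import cv2
cv2.imwrite("pics/xfull.png",load("xt")["color"][:,:,::-1])
E
```

```text
t 36.3 tip [ 0.5543 -0.025   0.2318] press [-18.0, -2.3] F [ 0.23 -0.55  0.15] w -0.0001
toolx ang 77.94 z [ 0.007 -0.001 -1.   ] q [-0.04  0.34  0.15  1.37 -0.    1.74]
paddle x range [-1.2 73.8] lat [-13.4  13.6]
cap face x None
```

View pics/xs.png

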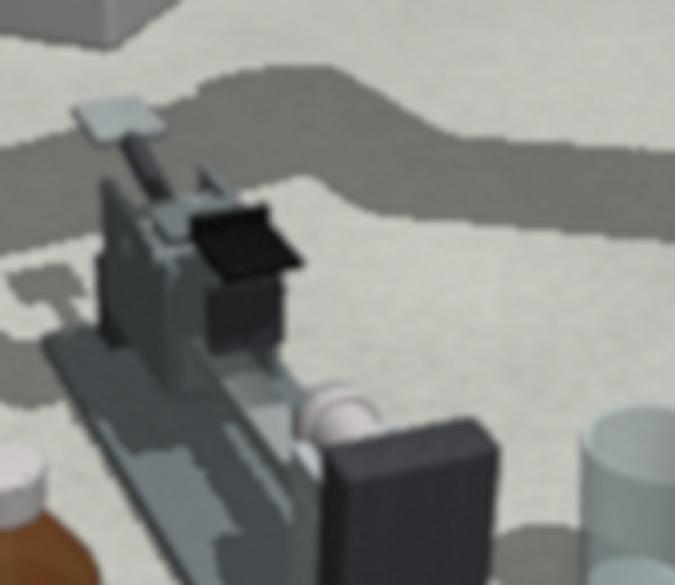

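View pics/xfull.png

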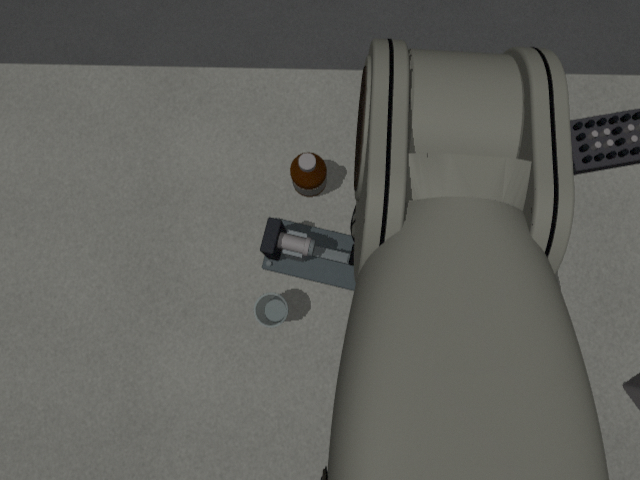

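```bash
python3 - <<'E'
from st import *
from h import *
a=load("ws");b=load("xs")
for n in("ws","xs"):
    c=load(n);P=pts(c);Q=P-O;X=Q@ex*1000;Y=Q@ey*1000;Z=P[...,2]*1000
    blk=c["color"].max(-1)<60
    m=(abs(Y)<22)&(Z>112)&(Z<131)&(X>-60)&(X<60)&blk
    print(n,"paddle",m.sum(),np.percentile(X[m],[2,98]).round(1),np.median(Z[m]).round(1))
    m=(abs(Y)<14)&(Z>65)&(Z<100)&(X>-60)&(X<40)  # jaw plate front
    print("jaw front",np.percentile(X[m],[50,90,98]).round(1))
    m=(Y<-20)&(Y>-32)&(Z>30)&(Z<100)&(X>-130)&(X<40)
    m2=(Y>15)&(Y<32)&(Z>30)&(Z<100)&(X>-160)&(X<40)
    print("housing side X",np.percentile(X[m2],[2,98]).round(1))
c=load("xs");P=pts(c);Q=P-O;X=Q@ex*1000;Y=Q@ey*1000;Z=P[...,2]*1000
m=(abs(Y)<19)&(Z>95)&(Z<115)&(X<-140);print("pad",np.percentile(X[m],[2,98]).round(1),np.percentile(Z[m],[5,50,95]).round(1))
E
```

```text
t 36.4 tip [ 0.5521 -0.0248  0.2279] press [-18.3, -0.1] F [ 0.83 -0.5  -0.18] w 0.0004
toolx ang 77.94 z [ 0.    -0.001 -1.   ] q [-0.04  0.35  0.14  1.37 -0.    1.74]
ws paddle 70 [-28.3  -2.9] 121.5
jaw front [-10.4  -7.3   6.2]
housing side X [-127.2    5.4]
xs paddle 264 [-31.8   7.3] 118.4
jaw front [-10.6  -8.6  -7.6]
housing side X [-128.5   -8.8]
pad [-1272.1  -143.4] [ 98.8 107.4 112.9]
```

```bash
python3 -c "
from workcell import *
print(job_done())"
```

```text
the job is handed in; nothing more can be done
None
```

I closed the cartridge, returned the carriage to its rear stop and handed the job in at about 36 s of the 64 s limit. No verdict is reported.

**Pumping:** Six strokes of the trigger pushed the cap home. The force at the trigger rose near the end of the sixth stroke, so I let up and pressed again to get the squeeze mid-stroke, clear of the stop.

**Squeeze:** I held the trigger at 13.8 N for about 1 s. By the text's figures that is about 35 N at the jaw, inside the 25 to 52 N range, but I had no direct reading of the jaw force. The cap looked flush with the rim during the squeeze and still did after release.

**Release and return:** I pressed the release lever with about 20 N and dragged the carriage back until the push-back force climbed to 20 N without it moving. After I lifted away, the jaw face was in the same place as at the stop, within about 0.2 mm. It also fits the expected rear-stop position of -30 mm in the press frame, taking the press origin to be about 19 mm along from the base plate's middle.

**Last checks:**
- The trigger pad was back up at about 107 to 108 mm and the release paddle at 118 mm.
- The bottle and beaker were at the same pixels as at the start.
- The wrench was hidden by the arm in the last top view, so I did not check it again; the gripper never went near it.
- The robot touched nothing at the end.

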